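# Move the orange sample tub to the other nested stack and snap it home

### The job

Free the orange tub from the white tub in the hook stand by turning it counter-clockwise (seen from above) out from under the hooks and lifting it off. Nest it into the white tub inside the blue ring: the ring may stand at any angle, so look or feel, turning the tub gently, until its three tabs drop into the ring's three notches and it rests on the black catches. Let go, then press it down gently until it snaps under the catches, fully home and level; do not crush the tubs, and leave the other things on the bench where they are.

Things in the scene. Friction and masses are not known exactly. Their poses are not given: they have to be found in the camera images.
- tub: Orange hollow plastic tub, open on top, 62 mm tall, 40 to 85 g. Origin: centre of its underside, z up its axis. Tapers from 50 mm wide under its flange to 45 mm at the foot; inside 41 mm wide at the floor, 5 mm above the origin. Flange 70 mm across, 30 to 34 mm above the origin; three tabs on it, 10 mm wide, reach 44 mm from the axis at 0 (own +x), 120, 240 degrees.
- tub_rim (a point): Centre of the orange tub's mouth, 62 mm above its origin. The round collar from the flange up to this rim is 28 mm tall, 60 mm in outer and 54 mm in inner diameter: it can be gripped at any yaw, with the fingertips kept above the hooks or catches.
- hook_stand: Fixed grey round foot, 124 mm across, 8 mm thick, with a white tub (same shape as the orange one) fixed upright in it, rim 70 mm above the origin, which is the centre of the foot's underside, on the axis. Three steel hooks at 0 (own +x), 120, 240 degrees. The orange tub starts nested in it, a tab under each hook, its origin 40 mm above this one.
- hook0 (a point): Inner end of the top of the first hook: 38 mm from the stand's axis, 80 mm above its origin. Hooks are 12 mm wide, undersides 76 mm up, on posts 46 to 52 mm from the axis. Stops block clockwise turning; turning the orange tub counter-clockwise (growing yaw) by 0.5 to 1.2 rad brings its tabs clear, then it lifts straight out.
- catch_stand: Fixed dark foot, 124 mm across, with a white tub (same shape) fixed upright in it, rim 70 mm above the origin, which is the centre of the foot's underside, on the axis. Around it a stiff-turning blue ring wall, 77 to 90 mm across, top 92 mm up, at any angle (not told by any pose; axes of this body do not show it). Home, the orange tub's origin is 40 mm above this one.
- ring_top (a point): Point on the stand's axis level with the ring wall's top, 92 mm above the stand's origin. The wall has three notches 24 mm wide, 120 degrees apart. With its tabs on the wall a nested tub stands with its origin 62 mm above the stand's and can be turned; with tabs over the notches it drops 9 to 10 mm onto the catches. The wall yields to turning only at 0.4 Nm.
- catch_line (a point): Point on the stand's axis 77 mm above its origin, level with the inner edges (32 mm from the axis) of the three black sprung catches midway between the notches; the heads slope up and outward. A tub resting on the slopes has its origin about 53 mm above the stand's; 4 to 10 N of push snaps its flange under the catches and onto the white rim: home.
- tube_block: Bystander: white block 100 x 190 mm, 116 mm tall over the eight orange- and red-capped tubes in it; origin at the centre of its underside.
- vial_rack: Bystander: steel wire rack 80 x 180 mm with red-capped vials, 93 mm tall; origin at the centre of its underside.
- bottle: Bystander: amber bottle, 64 mm wide, 150 mm tall; origin at the centre of its underside.
- jar: Bystander: small white jar with a blue cap, 60 mm wide, 55 mm tall; origin at the centre of its underside.
There are look-alikes about, which are no part of the job. What is shaped like the hook_stand but green is not meant.

How it is judged:
On the way, in this order (a step that is already met when the one before it is completed fails the run):
1. the orange tub is turned free and lifted clear of the hook stand (z of tub in the frame of hook_stand above 0.09 m), for 0.1 s.
2. the tub rests nested on the three catches, its tabs in the notches, not yet pressed home, and is let go (horizontal distance between tub and catch_stand below 0.006 m and z of tub in the frame of catch_stand between 0.046 and 0.0565 m and angle between tub's own z axis and vertical below 0.15 rad and linear speed of tub below 0.02 m/s and contact force between tub and the fingers below 0.1 N), for 0.2 s.
At the end, for the whole second after the job is handed in: The orange tub is nested home in the white tub of the catch stand: its axis within 4 mm, its flange down within 2 mm of the white rim and under all the catches, tilted less than 0.05 rad, at rest and let go (horizontal distance between tub and catch_stand below 0.004 m and z of tub in the frame of catch_stand between 0.037 and 0.042 m and angle between tub's own z axis and vertical below 0.05 rad and linear speed of tub below 0.01 m/s); the robot touches nothing.
It fails at once if the orange tub is pressed on the catch stand, its ring or catches with more than 70 N (contact force between tub and catch_stand above 70 N).
It fails at once if a bystander is moved by more than 20 mm (distance of any of tube_block, vial_rack, bottle, jar from where it was at the start of the episode above 0.02 m).
It also fails if it takes over 72 s, if anything falls off the work surface, if the arm or the gripper's body presses on something with over 40 N, if the wrist force passes 120 N, or if a joint passes its speed limit or range.

### The arm

A 6-joint arm with a two-finger parallel gripper is mounted at the origin on the work surface. World frame = base frame: x ahead of the robot, y to its left, z up, the work surface at z = 0. Lengths are in m, angles in rad, forces in N, time in s.
With the tool pointing down it reaches from about 0.375 to 0.975 m from the base axis. Payload 3.8 kg.
Tool frame: the origin (TCP) lies at the very end of the fingers, on their centre line; the grasp point (between the pads) lies 19 mm behind it (bot.grip_point_offset is the distance from the TCP to the grasp point, in m); z points along the fingers, x is the direction in which the jaws open and shut, and the axes are right-handed (so a half turn about z gives the same grasp; the last joint's range is limited). The gripper opens to 85 mm and grips with 20 to 120 N. Pads are 22 mm wide; open, the fingers measure 114 mm over their backs; the gripper's body (76 mm by 85 mm) begins 54 mm behind the grasp point. The pads swing forward as they close: fully open they stand 13 mm farther back than shut.
Start: joints at [-1.337, 0.264, 1.604, -0, 1.274, -0.037], TCP at [0.181, -0.65, 0.231] pointing down, gripper open.
Joint ranges: [-2.63, 2.63], [-0.94, 2.18], [0.31, 2.57], [-1.31, 4.45], [0, 2.66], [-2.55, 2.55]. Speed limits (rad/s): [2.57, 2.57, 3.14, 3.14, 3.14, 3.14].

### API

Orientations are given as a rotation vector (axis times angle).
In Python, from workcell import bot, read_camera gives the robot as it stands.
- The arm moves only by the tool arm_command, never from a script. Its argument "rows" is a list of rows, each an object with "delta_rot": the turn, a rotation vector about the tool's x, y, z in rad, a list of three; "xyz": the shift along the tool's x, y, z in m, a list of three; "gripper": the finger opening in m, from 0 to 0.0854. A call has 1 to 12 rows; each row shifts and turns the commanded pose from where the row before left it, along the tool's axes as they then stand; what a row does not reach is not made up. A row lasts 1/10 s, in which the tool goes at most 50 mm and 8.59 degrees, less where a joint would pass 70% of its speed; a pose out of reach is approached as far as the arm can. A call is refused whole if a number of a shift passes 0.05 or a number of a turn 0.15, either way. A call with a gripper value outside its range is refused whole. The fingers move at their own pace and stop on an object; "force" is the grip in N (left out, the last holds). Time passes only in rows, so rows that do not move let the fingers close. It gives the time, the measured TCP pose, the force and the opening at its end, in the units of the state.
- bot.read_state(): the state, without advancing time (a new reading comes with each control period).
- read_camera(name): name is "scene" or "top"; returns a dict with "pixels" (480x640x3 uint8, red, green, blue), "range_z" (480x640 float32, m along the optical axis (not along the pixel's ray), 0 where there is no reading), "intrinsics" (3x3 intrinsics, pixels), "dist_coeffs" ([k1, k2, p1, p2, k3] as OpenCV has them; the pictures are not rectified), "camera_from_world" (4x4, takes a point from world to camera coordinates). Camera axes: x right, y up, looking along -z (the intrinsics and any distortion apply to the point x, -y, -z); pixel columns grow to the right and rows downward; lengths in m; the calibration is good to about 2 mm. A picture is of the moment at which its call begins.
- bot.finish_job(): hands the job in, once; it reports no verdict.
The state is a dict: "time": time; "q": joint angles; "joint_vel": joint speeds; "joint_torque": joint torques, N m; "tool_pos": TCP position; "tcp_rot": TCP orientation; "wrist_force": force on the tool from outside, world axes, zero at the start; "torque": the same for the moment, N m; "width": opening from 0.0 (shut) to 1.0 (fully open).
Only numpy, scipy, OpenCV 4.12 (cv2) and the standard library are available. Lean on these libraries where they do the work, as an engineer would, in place of code of your own. Each camera call takes 0.05 s, during which the arm holds its last target.

## Working session

There is one attempt and no reset: what is moved stays moved. The work goes in short steps, Python scripts to look and compute and a tool call to move; the robot and the scene stay as the last step left them, time stands still between calls to the robot, and variables do not carry over. Pictures are saved under pics/ and viewed, and the job is handed in when it is done.

Besides the shell and the picture viewer there is one more tool, called after "Call:" in YAML: its name, and indented under it one key for each argument. arm_command: Moves the arm, as the interface text tells. Its arguments: {"type":"object","properties":{"rows":{"type":"array","items":{"type":"object","properties":{"delta_rot":{"type":"array","items":{"type":"number"}},"xyz":{"type":"array","items":{"type":"number"}},"gripper":{"type":"number"}}}},"force":{"type":"number"}},"required":["rows"]}

```bash
ls; mkdir -p pics
cat > h.py <<'E'
import numpy as np, cv2
from workcell import bot, read_camera
from scipy.spatial.transform import Rotation as R
def shot(n,name):
    c=read_camera(n); np.savez('pics/'+name+'.npz',**{k:np.array(v) for k,v in c.items()})
    cv2.imwrite('pics/'+name+'.png',np.array(c['pixels'])[:,:,::-1]); return c
def load(name):
    d=np.load('pics/'+name+'.npz'); return {k:d[k] for k in d.files}
def rays(c,px):
    K=np.array(c['intrinsics']);D=np.array(c['dist_coeffs']);T=np.array(c['camera_from_world'])
    p=cv2.undistortPoints(np.array(px,float).reshape(-1,1,2),K,D).reshape(-1,2)
    d=np.c_[p[:,0],-p[:,1],-np.ones(len(p))]
    Rw=T[:3,:3].T; o=-Rw@T[:3,3]
    return o,d@Rw.T
def onplane(c,px,z):
    o,d=rays(c,px); t=(z-o[2])/d[:,2]; return o+d*t[:,None]
def bydepth(c,px):
    px=np.array(px,int).reshape(-1,2); o,d=rays(c,px); r=np.array(c['range_z'])[px[:,1],px[:,0]]
    return o+d*r[:,None]
def project(c,P):
    T=np.array(c['camera_from_world']);p=np.array(P,float).reshape(-1,3)@T[:3,:3].T+T[:3,3]
    p=p*[1,-1,-1]
    return cv2.projectPoints(p,np.zeros(3),np.zeros(3),np.array(c['intrinsics']),np.array(c['dist_coeffs']))[0].reshape(-1,2)
E
python3 - <<'E'
from h import *
for n in('scene','top'):
    c=shot(n,n+'0'); T=np.array(c['camera_from_world']); print(n,-T[:3,:3].T@T[:3,3],c['dist_coeffs'],c['intrinsics'][0])
print(bot.read_state())
E
```

```text
pics
scene [1.33941716 0.46688902 1.11726005] [-0.02938827  0.          0.          0.          0.        ] [477.79402941   0.         311.014042  ]
top [0.32207314 0.0283094  1.41841908] [-0.09645258  0.          0.          0.          0.        ] [583.62923802   0.         324.81106533]
{'time': 0.1, 'q': array([-1.33689781e+00,  2.64679473e-01,  1.60523415e+00, -2.00315316e-05,
        1.27373722e+00, -3.69097247e-02]), 'joint_vel': array([-0.00068804, -0.00258222, -0.00343353,  0.00027735, -0.00023332,
       -0.00038007]), 'joint_torque': array([-4.56086718e-04, -5.16709399e+01, -3.68589520e+01, -1.23231139e-04,
        6.22252017e-03, -3.64891127e-05]), 'tool_pos': array([ 0.18039945, -0.64975109,  0.23008721]), 'tcp_rot': array([-2.49995987,  1.90044538,  0.00251783]), 'wrist_force': array([ 0.86030707, -0.45013036, -0.28446549]), 'torque': array([ 0.00508757, -0.03219236,  0.06051985]), 'width': 1.001788270494562}
```

View pics/scene0.png

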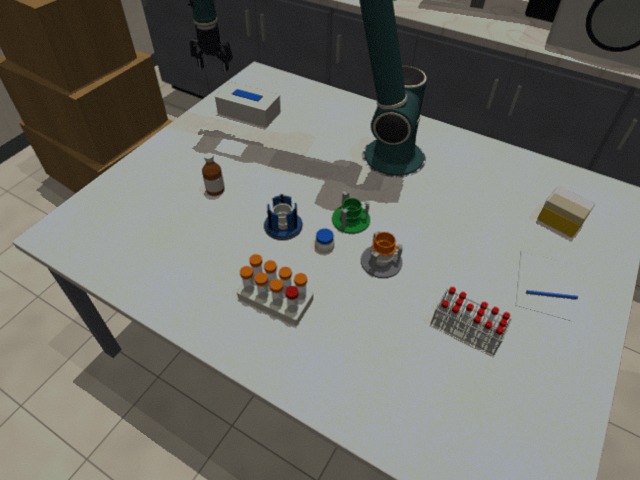

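View pics/top0.png

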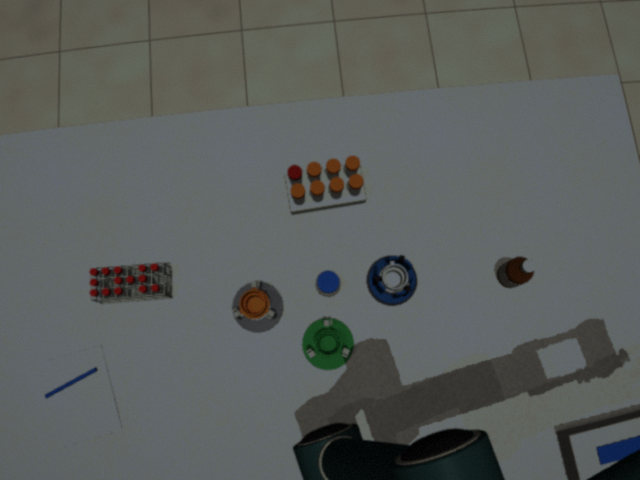

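Candidates in the top view: the grey stand with the orange tub at (256,304), a green look-alike at (328,342), and the blue-ring stand at (392,279). The grey and blue ones fit the description, so I'll check them enlarged.

Run:
```python
from h import *
c=load('top0');im=c['pixels'][:,:,::-1]
a=cv2.resize(im[265:345,215:295],(400,400),interpolation=cv2.INTER_CUBIC)
b=cv2.resize(im[240:320,352:432],(400,400),interpolation=cv2.INTER_CUBIC)
s=load('scene0')['pixels'][:,:,::-1]
e=cv2.resize(s[185:285,235:415],(800,444),interpolation=cv2.INTER_CUBIC)[::1]
cv2.imwrite('pics/crop0.png',np.clip(np.hstack([a,b]).astype(float)*1.6,0,255)); cv2.imwrite('pics/crop1.png',np.clip(e.astype(float)*1.5,0,255))
print(c['range_z'][270:345:8,235:280:6])
```

```text
[[1.4316419 1.4411296 1.4303328 1.4317555 1.4336891 1.434043  1.4314101
  1.4350609]
 [1.4236156 1.4265454 1.4288266 1.4259788 1.4284141 1.4346014 1.4230752
  1.4283357]
 [1.4268581 1.4265108 1.4157164 1.3442724 1.3562728 1.4157224 1.417081
  1.4212735]
 [1.4172082 1.4191792 1.340758  1.3497571 1.3502413 1.3429142 1.4087592
  1.4053609]
 [1.4098226 1.3135592 1.3653322 1.3728316 1.3763077 1.3166977 1.4111776
  1.4080428]
 [0.        1.3422749 1.3370959 1.370912  1.3692856 1.3432561 1.4127955
  1.4015381]
 [1.3997966 1.3887513 1.4018576 1.33782   1.3664005 1.4012495 1.3401097
  1.4101279]
 [1.4057977 1.3935347 1.3990188 1.3946671 1.3957362 1.4002068 1.3940017
  1.4108902]
 [1.4052864 1.4002672 1.4004835 1.3994224 1.4066905 1.4050215 1.4026408
  1.4061282]
 [1.4000996 1.3975604 1.3965908 1.3975973 1.3969175 1.3972601 1.3931693
  1.3993468]][ WARN:0@0.568] global loadsave.cpp:1063 imwrite_ Unsupported depth image for selected encoder is fallbacked to CV_8U.
```

View pics/crop0.png

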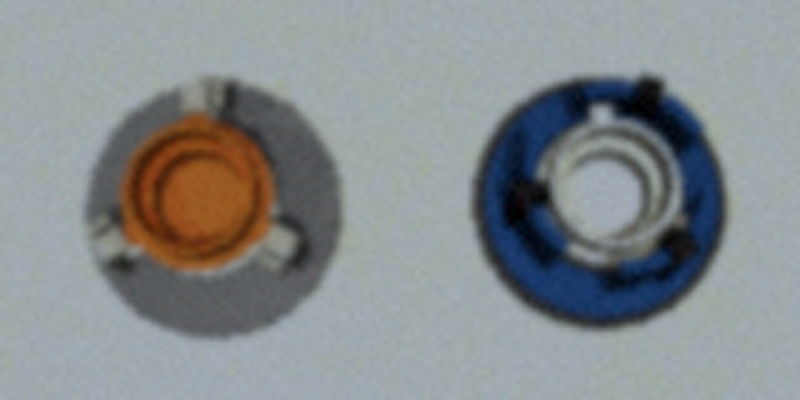

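View pics/crop1.png

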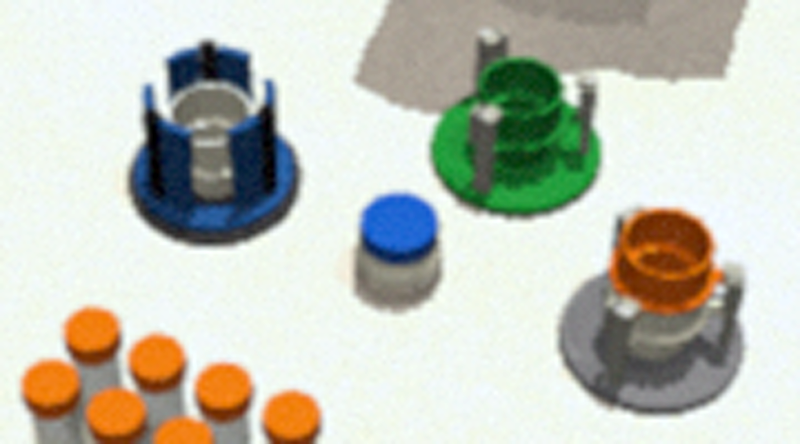

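```bash
cat > m.py <<'E'
from h import *
from scipy.optimize import least_squares
def cfit(P,r0=None):
    f=lambda v:np.hypot(P[:,0]-v[0],P[:,1]-v[1])-(v[2] if r0 is None else r0)
    s=least_squares(f,[*P[:,:2].mean(0),.06],loss='soft_l1',f_scale=.001); return s.x,np.abs(s.fun).mean()
def big(m):
    cs,_=cv2.findContours(m.astype(np.uint8),cv2.RETR_EXTERNAL,cv2.CHAIN_APPROX_NONE); return max(cs,key=cv2.contourArea)[:,0,:]
def window(c,box):
    m=np.zeros(c['pixels'].shape[:2],bool);x0,y0,x1,y1=box;m[y0:y1,x0:x1]=1;return m
E
python3 - <<'E'
from m import *
for n,b1,b2 in(('top0',(215,265,295,345),(352,240,432,320)),('scene0',(350,222,412,285),(255,185,310,245))):
    c=load(n);hsv=cv2.cvtColor(c['pixels'],cv2.COLOR_RGB2HSV).astype(int);H,S,V=hsv[...,0],hsv[...,1],hsv[...,2]
    bg=np.median(V[b1[1]:b1[1]+5,b1[0]:b1[2]])
    p=cv2.convexHull(big(window(c,b1)&((V<.84*bg)|(S>120)))).reshape(-1,2);P=onplane(c,p,.008);print(n,'hook',cfit(P))
    o=window(c,b1)&(S>140)&(H<15); q=cv2.convexHull(big(o)).reshape(-1,2); print(' rim',cfit(onplane(c,q,.102)))
    p=cv2.convexHull(big(window(c,b2)&((S>110)|(V<.5*bg)))).reshape(-1,2);print(' catch foot',cfit(onplane(c,p,.008)))
    k=window(c,b2)&(V<.25*bg)
    nn,l,st,ce=cv2.connectedComponentsWithStats(k.astype(np.uint8))
    for i in range(1,nn):
        if st[i,4]>4: print('  black',ce[i],st[i,4],onplane(c,[ce[i]],.085)[0])
# bystanders
for n in ('top0',):
    c=load(n)
    for nm,px,z in(('bottle',(515,271),.15),('jar',(328,283),.055),('tubecorner',(366,200),.05),('tubes',(315,185),.1),('vial',(131,282),.08),('vialR',(172,280),.08),('green',(328,342),.03)): print(nm,onplane(c,[px],z)[0])
E
```

```text
top0 hook (array([0.469262  , 0.1762086 , 0.06265835]), np.float64(0.0004365763105759437))
 rim (array([0.46701027, 0.17370439, 0.03395765]), np.float64(0.0007190915053376458))
 catch foot (array([ 0.49869537, -0.1544737 ,  0.06061812]), np.float64(0.000562502285280752))
  black [402.36842105 262.21052632] 76 [ 0.52766144 -0.17461145  0.085     ]
  black [387.23076923 260.15384615] 13 [ 0.53618701 -0.14020662  0.085     ]
  black [376.9673913  282.05434783] 92 [ 0.48790381 -0.11024266  0.085     ]
  black [406.575 289.575] 40 [ 0.4633331  -0.17596862  0.085     ]
  black [395.21428571 295.28571429] 14 [ 0.4530658  -0.14823631  0.085     ]
scene0 hook (array([0.45187202, 0.17100476, 0.08234523]), np.float64(0.008465382617574891))
 rim (array([0.48807326, 0.18643212, 0.04009753]), np.float64(0.0025790853282250436))
 catch foot (array([ 0.50580735, -0.14913487,  0.06111301]), np.float64(0.006256374197166274))
  black [279.98 199.6 ] 50 [ 0.48008409 -0.17286947  0.085     ]
  black [291.1627907  221.60465116] 129 [ 0.54066149 -0.09230405  0.085     ]
  black [269.97260274 220.35616438] 73 [ 0.56911232 -0.14898751  0.085     ]
  black [273.64864865 235.48648649] 37 [ 0.61323704 -0.10560053  0.085     ]
  black [285.5 237.5] 6 [ 0.60191682 -0.07202026  0.085     ]
bottle [ 0.4712254  -0.41226192  0.15      ]
jar [0.50158515 0.00154438 0.055     ]
tubecorner [ 0.69446447 -0.11199818  0.05      ]
tubes [0.72980975 0.00822835 0.1       ]
vial [0.54789765 0.45921797 0.08      ]
vialR [0.54276295 0.36225116 0.08      ]
green [0.3657247  0.01588556 0.03      ]
```

```bash
cat > ov.py <<'E'
from m import *
def ov(name,circles,pts=(),box=None,out='ov'):
    c=load(name);x0,y0,x1,y1=box;s=600//max(x1-x0,y1-y0)
    im=np.clip(cv2.resize(c['pixels'][y0:y1,x0:x1,::-1],None,fx=s,fy=s,interpolation=cv2.INTER_CUBIC).astype(float)*1.5,0,255).astype(np.uint8)
    t=np.linspace(0,2*np.pi,100)
    for (x,y,z,r),col in circles:
        q=(project(c,np.c_[x+r*np.cos(t),y+r*np.sin(t),z+0*t])-[x0,y0]+.5)*s
        cv2.polylines(im,[q.astype(np.int32)],True,col,1)
    for p in pts:
        q=(project(c,p)[0]-[x0,y0]+.5)*s; cv2.circle(im,tuple(int(v) for v in q),3,(0,255,0),1)
    return im
E
python3 - <<'E'
from ov import *
h=(.4693,.1762);k=(.4987,-.1545)
c=load('top0')
for px in((205,97),(108,235),(283,245)):
    p=onplane(c,[(215+px[0]/5-.5,265+px[1]/5-.5)],.08)[0]-[*h,0];print('hook',np.hypot(*p[:2]),np.degrees(np.arctan2(p[1],p[0])))
for q in((.52766,-.17461),(.4879,-.11024),(.46333,-.17597),(.5362,-.1402),(.4531,-.1482)):
    p=np.array(q)-k;print('black',np.hypot(*p),np.degrees(np.arctan2(p[1],p[0])))
Y=(0,255,255);M=(255,0,255)
for nm,b1,b2 in(('top0',(215,265,295,345),(352,240,432,320)),('scene0',(350,220,415,285),(250,185,315,250))):
    a=ov(nm,[((*h,.008,.062),Y),((*h,.102,.03),M),((*h,.102,.027),M)],box=b1)
    b=ov(nm,[((*k,.008,.062),Y),((*k,.07,.03),M),((*k,.092,.045),M)],box=b2)
    cv2.imwrite(f'pics/ov_{nm}.png',cv2.resize(np.hstack([a,b]),None,fx=.66,fy=.66))
E
```

```text
hook 0.04497234802256721 -9.32205724669819
hook 0.044873343621627704 108.96088336328856
hook 0.04616297147285543 -126.35124774819663
black 0.035257533946661694 -34.77634827806438
black 0.045558617187092046 103.71292105726718
black 0.04137629514589237 -148.74176389813655
black 0.04013402546468523 20.873516397733326
black 0.046033140236138546 172.13393162710312
```

View pics/ov_top0.png

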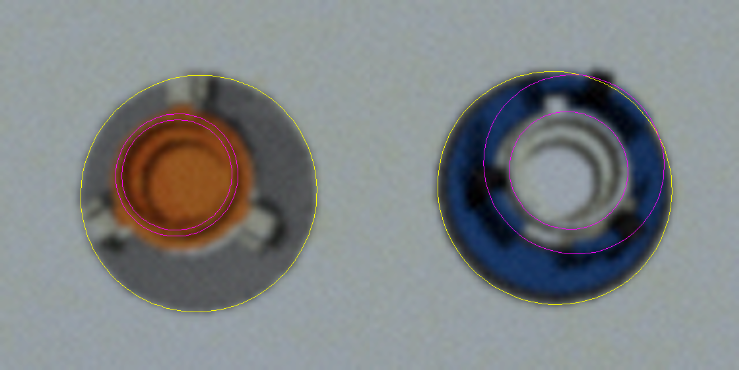

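View pics/ov_scene0.png

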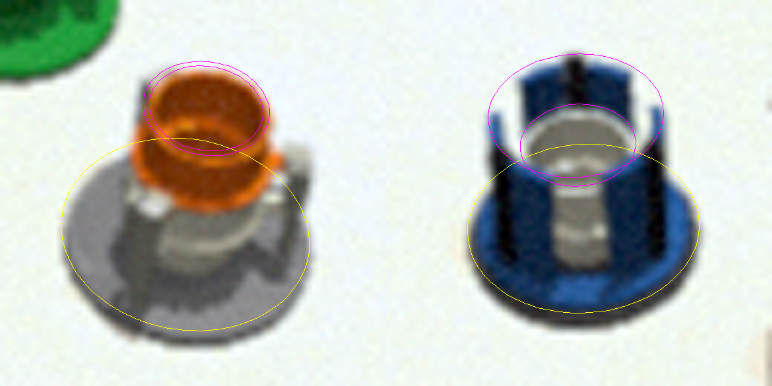

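Run:
```python
from m import *
c=load('top0');hsv=cv2.cvtColor(c['pixels'],cv2.COLOR_RGB2HSV).astype(int);H,S,V=hsv[...,0],hsv[...,1],hsv[...,2]
o=window(c,(215,265,295,345))&(S>120)&(H<18)
p=big(o);P=onplane(c,p,.074);
print('flange top',cfit(P,.0345),cfit(P))
# white rim catch (top): bright low-S
b2=(352,240,432,320)
w=window(c,b2)&(S<60)&(V>75)
x0,y0=376,262
cs,l,st,ce=cv2.connectedComponentsWithStats((w).astype(np.uint8)); print([ (ce[i],st[i]) for i in range(1,cs) if 20<st[i,4]<3000])
c2=load('scene0');hsv=cv2.cvtColor(c2['pixels'],cv2.COLOR_RGB2HSV).astype(int);H,S,V=hsv[...,0],hsv[...,1],hsv[...,2]
o=window(c2,(350,222,412,285))&(S>140)&(H<15);p=big(o)
y0=p[:,1].min();print(p.min(0),p.max(0))
up=p[p[:,1]<y0+9];print('rim scene',cfit(onplane(c2,up,.102),.030))
lo=p[p[:,1]>p[:,1].max()-7];print('flange scene',cfit(onplane(c2,lo,.070),.035))
# grey foot scene
bl=window(c2,(255,185,310,245))&(((S>110))|(V<90)); p=big(bl); lo=p[p[:,1]>222];print('catch foot scene bottom edge z0',cfit(onplane(c2,lo,.0),.062))
# depth-based centres
for n,b in (('top0',(215,265,295,345)),('scene0',(350,222,412,285))):
    cc=load(n);yy,xx=np.mgrid[b[1]:b[3],b[0]:b[2]];P=bydepth(cc,np.c_[xx.ravel(),yy.ravel()])
    print(n,'table z',np.median(P[(abs(P[:,2])<.02)][:,2]))
    t=P[(P[:,2]>.085)&(P[:,2]<.12)];print(len(t),t.mean(0),np.median(t,0),cfit(t,.0285))
for n,b in (('top0',b2),('scene0',(250,185,315,250))):
    cc=load(n);yy,xx=np.mgrid[b[1]:b[3],b[0]:b[2]];P=bydepth(cc,np.c_[xx.ravel(),yy.ravel()])
    t=P[(P[:,2]>.079)&(P[:,2]<.11)];print('ring',len(t),t.mean(0),cfit(t,.0418),cfit(t))
```

```text
flange top (array([0.47016678, 0.17700779, 0.06      ]), np.float64(0.000910384345859204)) (array([0.47015767, 0.17699083, 0.03430178]), np.float64(0.0009024696362057355))
[(array([392.76859504, 276.55922865]), array([382, 261,  26,  28, 363], dtype=int32))]
[372 232] [397 255]
rim scene (array([0.47691941, 0.18082965, 0.06      ]), np.float64(0.0012935989440622608))
flange scene (array([0.46902158, 0.1793518 , 0.06      ]), np.float64(0.0015599684799337446))
catch foot scene bottom edge z0 (array([ 0.4992215 , -0.15389985,  0.06      ]), np.float64(0.0012995349572222162))
top0 table z 0.0015622669397362676
164 [0.47032506 0.17790032 0.09908694] [0.47056244 0.17801236 0.10047462] (array([0.46914129, 0.1764335 , 0.06      ]), np.float64(0.0014534904404391964))
scene0 table z 9.774055150502114e-05
195 [0.47492412 0.17958415 0.09480078] [0.47623535 0.17960541 0.09489439] (array([0.47503388, 0.17922133, 0.06      ]), np.float64(0.0013766886900086108))
ring 345 [ 0.50017788 -0.15472097  0.09080403] (array([ 0.49884415, -0.15316851,  0.06      ]), np.float64(0.0026494453791675605)) (array([ 0.49884181, -0.15316171,  0.04188929]), np.float64(0.0026478545158630986))
ring 217 [ 0.50284797 -0.14962087  0.08761171] (array([ 0.50460764, -0.14824433,  0.06      ]), np.float64(0.002724131005792335)) (array([ 0.50461234, -0.14821731,  0.04225614]), np.float64(0.002691792817147622))
```

Run:
```python
from m import *
c=load('top0');b=(352,240,432,320)
yy,xx=np.mgrid[b[1]:b[3],b[0]:b[2]];px=np.c_[xx.ravel(),yy.ravel()]
P=bydepth(c,px);k=np.array([.4989,-.1535]);V=P[:,:2]-k;r=np.hypot(*V.T);a=np.degrees(np.arctan2(V[:,1],V[:,0]))%360
sel=(P[:,2]>.078)&(r<.055)&(r>.03);h,_=np.histogram(a[sel],36,(0,360));print('top wall pts/10deg',h)
s=(P[:,2]>.078)&(r<.055)
hh=a[s];
best=[(np.abs(((hh-t+60)%120)-60)<13).sum() for t in range(120)];print('fewest near',np.argsort(best)[:12],np.array(best)[::5])
c=load('scene0');b=(250,185,315,250);yy,xx=np.mgrid[b[1]:b[3],b[0]:b[2]];P=bydepth(c,np.c_[xx.ravel(),yy.ravel()])
V=P[:,:2]-[.5035,-.1495];r=np.hypot(*V.T);a=np.degrees(np.arctan2(V[:,1],V[:,0]))%360
s=(P[:,2]>.078)&(r<.055)&(r>.03);print('scene',np.histogram(a[s],36,(0,360))[0])
hh=a[s];best=[(np.abs(((hh-t+60)%120)-60)<13).sum() for t in range(120)];print('fewest near',np.argsort(best)[:12],np.array(best)[::5])
c=load('top0')
# polar colour at z=.092
an=np.radians(np.arange(0,360,2));rr=np.linspace(.02,.055,70)
A,Rr=np.meshgrid(an,rr);q=project(c,np.c_[(k[0]+Rr*np.cos(A)).ravel(),(k[1]+Rr*np.sin(A)).ravel(),np.full(A.size,.092)]).astype(np.float32).reshape(*A.shape,2)
im=cv2.remap(c['pixels'],q[...,0],q[...,1],cv2.INTER_LINEAR)[:,:,::-1]
cv2.imwrite('pics/polar.png',cv2.resize(cv2.convertScaleAbs(im,alpha=1.6),(720,350)))
s=bot.read_state();M=R.from_rotvec(s['tcp_rot']).as_matrix();print(M,s['q'])
```

```text
top wall pts/10deg [11  8  0  0  0  7 10 10 14 25 16 11 10  7  0  0  0  7 13  8 19 23 14 11
 12  6  0  0  0 11 14 12 16 27 14 12]
fewest near [30 31 37 36 35 34 33 32 39 38 29 40] [ 83  82  65  49  32  16   0   0   3  19  36  53  72  87  91  95 116 131
 153 155 150 130 108  87]
scene [10 10  0  0  0  8 10 10 11 12  5  3  4  3  0  0  0  8 11  8 12 12 12 10
 11  9  0  0  0  3  4  5  3 12 10  9]
fewest near [30 31 37 36 35 34 33 32 39 38 29 40] [64 63 53 41 31 16  0  0  1 18 28 42 52 63 59 58 60 66 77 79 81 77 71 64]
[[ 2.67515470e-01 -9.63553438e-01 -4.95661574e-04]
 [-9.63551369e-01 -2.67515923e-01  1.99770189e-03]
 [-2.05748989e-03 -5.68207725e-05 -9.99997882e-01]] [-1.33689781e+00  2.64679473e-01  1.60523415e+00 -2.00315316e-05
  1.27373722e+00 -3.69097247e-02]
```

View pics/polar.png

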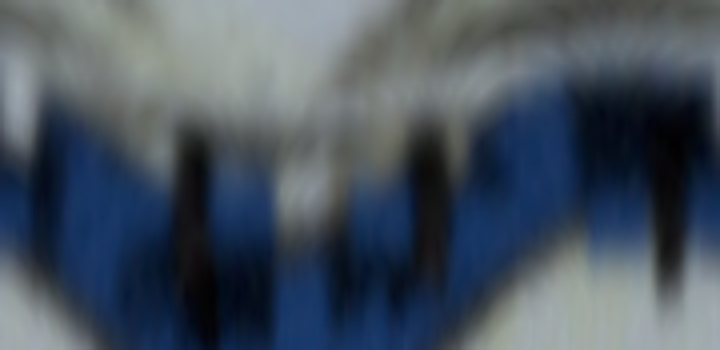

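Call:
arm_command:
  rows:
    - {"delta_rot":[0,0,-0.124],"xyz":[0,0,0],"gripper":0.0854}
    - {"delta_rot":[0,0,-0.124],"xyz":[0,0,0],"gripper":0.0854}
    - {"delta_rot":[0,0,-0.124],"xyz":[0,0,0],"gripper":0.0854}
    - {"delta_rot":[0,0,-0.124],"xyz":[0,0,0],"gripper":0.0854}
    - {"delta_rot":[0,0,-0.124],"xyz":[0,0,0],"gripper":0.0854}
  force: 30

```text
time: 0.6
tool_pos: [0.1805, -0.65, 0.2305]
tcp_rot: [-2.963, 1.04, 0.001]
wrist_force: [0.3, 0.4, 1.1]
width: 1.001
```

```bash
cat > go.py <<'E'
from h import *
import sys
def st():
    s=bot.read_state();M=R.from_rotvec(s['tcp_rot']).as_matrix();p=np.array(s['tool_pos'])
    print('t %.2f'%s['time'],'pos',p.round(4),'yaw %.2f'%np.degrees(np.arctan2(M[1,0],M[0,0])),'tilt',M[:2,2].round(4),'F',np.round(s['wrist_force'],2),'T',np.round(s['torque'],3),'w %.4f'%(s['width']*.0854),'q6 %.2f'%s['q'][5]);return p,M
if __name__=='__main__':
    p,M=st()
    for i in range(1,len(sys.argv)):
        t=np.array([float(v) for v in sys.argv[i].split(',')]);d=M.T@(t-p);n=int(np.ceil(np.abs(d).max()/.048));print('to',t,'tool delta',d.round(4),'rows',n,'each',(d/n).round(4));p=t
E
python3 go.py .45,-.3,.22 .471,.178,.2
```

```text
t 0.60 pos [ 0.1805 -0.65    0.2305] yaw -38.67 tilt [-0.0003  0.0014] F [0.3  0.35 1.08] T [ 0.014  0.006 -0.007] w 0.0855 q6 -0.66
to [ 0.45 -0.3   0.22] tool delta [-0.0082 -0.4417  0.0108] rows 10 each [-0.0008 -0.0442  0.0011]
to [0.471 0.178 0.2  ] tool delta [-0.2823 -0.3863  0.0206] rows 9 each [-0.0314 -0.0429  0.0023]
```

Call:
arm_command:
  rows:
    - {"xyz":[-0.001,-0.044,0.001],"delta_rot":[0,0,0],"gripper":0.0854}
    - {"xyz":[-0.001,-0.044,0.001],"delta_rot":[0,0,0],"gripper":0.0854}
    - {"xyz":[-0.001,-0.044,0.001],"delta_rot":[0,0,0],"gripper":0.0854}
    - {"xyz":[-0.001,-0.044,0.001],"delta_rot":[0,0,0],"gripper":0.0854}
    - {"xyz":[-0.001,-0.044,0.001],"delta_rot":[0,0,0],"gripper":0.0854}
    - {"xyz":[-0.001,-0.044,0.001],"delta_rot":[0,0,0],"gripper":0.0854}
    - {"xyz":[-0.001,-0.044,0.001],"delta_rot":[0,0,0],"gripper":0.0854}
    - {"xyz":[-0.001,-0.044,0.001],"delta_rot":[0,0,0],"gripper":0.0854}
    - {"xyz":[-0.001,-0.044,0.001],"delta_rot":[0,0,0],"gripper":0.0854}
    - {"xyz":[-0.001,-0.044,0.001],"delta_rot":[0,0,0],"gripper":0.0854}

```text
time: 1.6
tool_pos: [0.45, -0.3002, 0.2209]
tcp_rot: [-2.962, 1.048, 0.001]
wrist_force: [0.6, -0.3, 0.2]
width: 0.997
```

Call:
arm_command:
  rows:
    - {"xyz":[-0.031,-0.043,0.002],"delta_rot":[0,0,0],"gripper":0.0854}
    - {"xyz":[-0.031,-0.043,0.002],"delta_rot":[0,0,0],"gripper":0.0854}
    - {"xyz":[-0.031,-0.043,0.002],"delta_rot":[0,0,0],"gripper":0.0854}
    - {"xyz":[-0.031,-0.043,0.002],"delta_rot":[0,0,0],"gripper":0.0854}
    - {"xyz":[-0.031,-0.043,0.002],"delta_rot":[0,0,0],"gripper":0.0854}
    - {"xyz":[-0.031,-0.043,0.002],"delta_rot":[0,0,0],"gripper":0.0854}
    - {"xyz":[-0.031,-0.043,0.002],"delta_rot":[0,0,0],"gripper":0.0854}
    - {"xyz":[-0.031,-0.043,0.002],"delta_rot":[0,0,0],"gripper":0.0854}
    - {"xyz":[-0.031,-0.043,0.002],"delta_rot":[0,0,0],"gripper":0.0854}
    - {"xyz":[0,0,0],"delta_rot":[0,0,0],"gripper":0.0854}

```text
time: 2.6
tool_pos: [0.4736, 0.1524, 0.2038]
tcp_rot: [-2.963, 1.037, 0.002]
wrist_force: [-0.2, -0.9, 0.2]
width: 1.0
```

```bash
python3 go.py .471,.178,.115; python3 -c "
from h import *
shot('scene','s1');shot('top','t1')"
```

```text
t 2.60 pos [0.4736 0.1524 0.2038] yaw -38.59 tilt [-0.0007  0.0022] F [-0.18 -0.89  0.18] T [-0.018 -0.003  0.061] w 0.0854 q6 0.93
to [0.471 0.178 0.115] tool delta [-0.0178 -0.0183  0.0889] rows 2 each [-0.0089 -0.0091  0.0445]
```

View pics/s1.png

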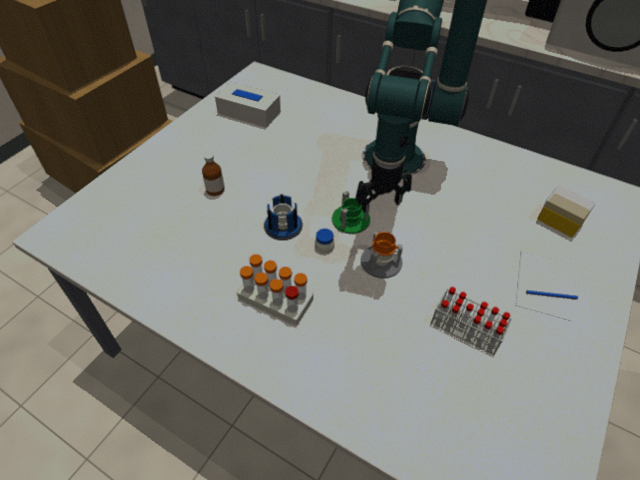

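The scene shows the gripper open between the green look-alike (350,215) and the orange tub (385,245), and nothing has been disturbed. I'll go to the tub next.

Call:
arm_command:
  rows:
    - {"xyz":[-0.009,-0.009,0],"delta_rot":[0,0,0],"gripper":0.0854}
    - {"xyz":[-0.009,-0.009,0],"delta_rot":[0,0,0],"gripper":0.0854}
    - {"xyz":[0,0,0.02],"delta_rot":[0.002,0.001,0],"gripper":0.0854}
    - {"xyz":[0,0,0.02],"delta_rot":[0,0,0],"gripper":0.0854}
    - {"xyz":[0,0,0.02],"delta_rot":[0,0,0],"gripper":0.0854}
    - {"xyz":[0,0,0.02],"delta_rot":[0,0,0],"gripper":0.0854}
    - {"xyz":[0,0,0],"delta_rot":[0,0,0],"gripper":0.0854}

```text
time: 3.4
tool_pos: [0.4694, 0.1711, 0.1214]
tcp_rot: [2.959, -1.05, -0.005]
wrist_force: [-0.7, -0.0, 0.0]
width: 1.001
```

```bash
python3 go.py .471,.178,.08
python3 - <<'E'
from h import *
for n,b in(('scene',(340,190,440,290)),('top',(210,260,300,350))):
    c=shot(n,n+'2');im=c['pixels'][b[1]:b[3],b[0]:b[2],::-1]
    cv2.imwrite(f'pics/z2{n}.png',cv2.convertScaleAbs(cv2.resize(im,(400,400),interpolation=cv2.INTER_CUBIC),alpha=1.8))
cv2.imwrite('pics/z2.png',np.hstack([cv2.imread('pics/z2scene.png'),cv2.imread('pics/z2top.png')]))
E
```

```text
t 3.40 pos [0.4694 0.1711 0.1214] yaw -39.07 tilt [-0.0038 -0.0007] F [-0.69 -0.    0.  ] T [-0.038 -0.018  0.017] w 0.0855 q6 0.98
to [0.471 0.178 0.08 ] tool delta [-0.003  -0.0065  0.0414] rows 1 each [-0.003  -0.0065  0.0414]
```

View pics/z2.png

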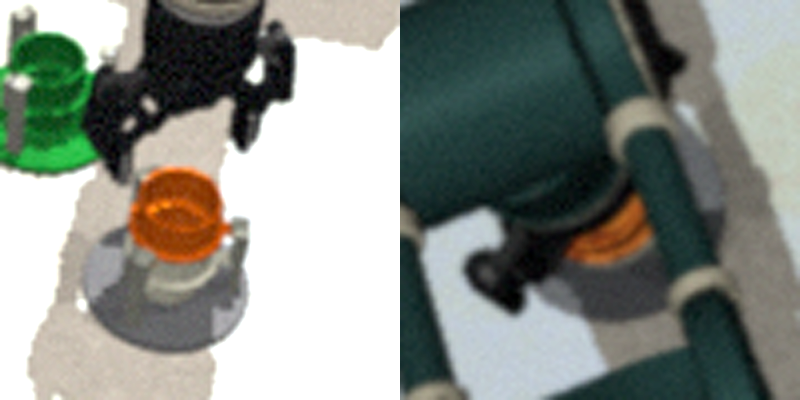

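```bash
python3 - <<'E'
from h import *
c=load('scene2');s=bot.read_state();M=R.from_rotvec(s['tcp_rot']).as_matrix();p=np.array(s['tool_pos'])
for sx in(-1,1):
    for dx in (.0427,.050): print(sx,dx,project(c,p+M@[sx*dx,0,-.013])[0])
# seen tips
E
python3 - <<'E'
import cv2;from h import *
c=load('scene2');im=c['pixels'][205:245,360:410,::-1]
im=cv2.convertScaleAbs(cv2.resize(im,(800,640),interpolation=cv2.INTER_NEAREST),alpha=2.5)
cv2.imwrite('pics/tips.png',im[:600])
E
```

```text
-1 0.0427 [397.77302583 225.4023039 ]
-1 0.05 [400.12012761 224.76011269]
1 0.0427 [369.86498084 233.03717669]
1 0.05 [367.44057339 233.70033612]
```

View pics/tips.png

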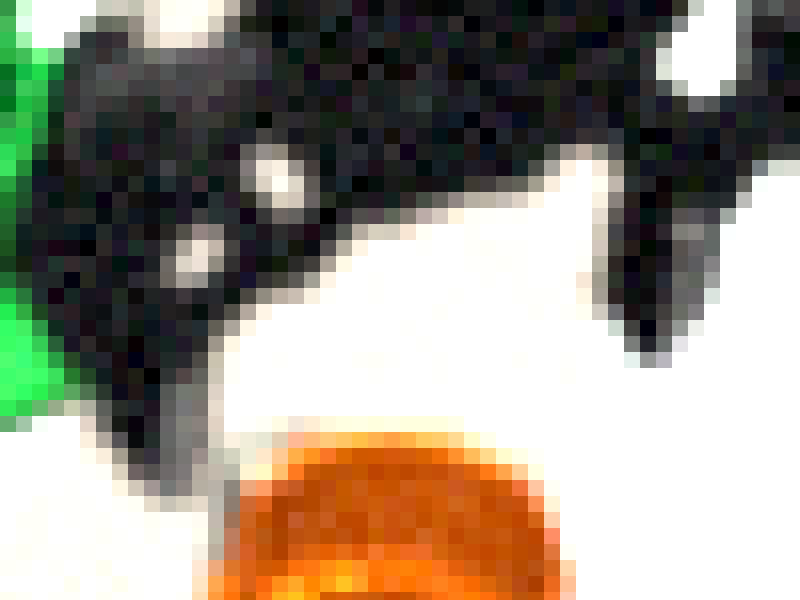

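```bash
python3 -c "
from h import *
c=load('scene2');print(onplane(c,[(385.6,231.5)],.134)-onplane(c,[(383.8,229.2)],.134))"; python3 go.py .470,.177,.08
```

```text
[[0.00522763 0.00803279 0.        ]]
t 3.50 pos [0.4717 0.172  0.1244] yaw -39.03 tilt [0.0013 0.0008] F [-0.27  0.54 -0.09] T [ 0.027  0.046 -0.035] w 0.0853 q6 0.98
to [0.47  0.177 0.08 ] tool delta [-0.0045 -0.0028  0.0444] rows 1 each [-0.0045 -0.0028  0.0444]
```

Run:
```python
from go import *
for i in range(6):
    st(); print(bot.read_state()['q'].round(4)); read_camera('top')
```

```text
t 3.50 pos [0.4717 0.172  0.1244] yaw -39.03 tilt [0.0013 0.0008] F [-0.27  0.54 -0.09] T [ 0.027  0.046 -0.035] w 0.0853 q6 0.98
[2.9970e-01 3.0400e-02 2.0788e+00 4.0000e-04 1.0310e+00 9.8080e-01]
t 3.55 pos [0.4725 0.1723 0.1252] yaw -39.02 tilt [0.0031 0.0013] F [ 0.27  0.09 -0.19] T [-0.006  0.002  0.042] w 0.0856 q6 0.98
[2.9990e-01 2.9700e-02 2.0777e+00 4.0000e-04 1.0308e+00 9.8070e-01]
t 3.60 pos [0.4728 0.1725 0.1257] yaw -39.01 tilt [0.0041 0.0016] F [-0.4   0.8  -0.17] T [-0.018  0.007 -0.018] w 0.0856 q6 0.98
[3.0000e-01 2.9300e-02 2.0772e+00 4.0000e-04 1.0307e+00 9.8060e-01]
t 3.65 pos [0.473  0.1726 0.1259] yaw -38.99 tilt [0.0045 0.0018] F [-0.02  0.09  0.25] T [0.027 0.02  0.049] w 0.0852 q6 0.98
[3.0020e-01 2.9100e-02 2.0770e+00 4.0000e-04 1.0306e+00 9.8050e-01]
t 3.70 pos [0.4729 0.1726 0.1258] yaw -38.98 tilt [0.0046 0.0018] F [0.49 0.57 0.23] T [-0.003  0.014  0.011] w 0.0852 q6 0.98
[3.0030e-01 2.9000e-02 2.0771e+00 4.0000e-04 1.0305e+00 9.8050e-01]
t 3.75 pos [0.4728 0.1726 0.1257] yaw -38.98 tilt [0.0043 0.0016] F [ 0.76 -0.11 -0.61] T [-0.001  0.051 -0.028] w 0.0855 q6 0.98
[3.0040e-01 2.9100e-02 2.0774e+00 3.0000e-04 1.0305e+00 9.8040e-01]
```

Call:
arm_command:
  rows:
    - {"xyz":[-0.0036,-0.0008,0.005],"delta_rot":[-0.004,-0.002,0],"gripper":0.0854}
    - {"xyz":[0,0,0.01],"delta_rot":[0,0,0],"gripper":0.0854}
    - {"xyz":[0,0,0.01],"delta_rot":[0,0,0],"gripper":0.0854}
    - {"xyz":[0,0,0.01],"delta_rot":[0,0,0],"gripper":0.0854}
    - {"xyz":[0,0,0.01],"delta_rot":[0,0,0],"gripper":0.0854}
    - {"xyz":[0,0,0],"delta_rot":[0,0,0],"gripper":0.0854}
    - {"xyz":[0,0,0],"delta_rot":[0,0,0],"gripper":0.0854}
    - {"xyz":[0,0,0],"delta_rot":[0,0,0],"gripper":0.0854}

```text
time: 4.6
tool_pos: [0.4698, 0.1753, 0.0796]
tcp_rot: [2.961, -1.047, -0.002]
wrist_force: [0.6, 0.6, -0.1]
width: 0.997
```

```bash
python3 go.py .4705,.1755,.08
python3 - <<'E'
from h import *
b=(340,190,440,265)
c=shot('scene','s3');im=c['pixels'][b[1]:b[3],b[0]:b[2],::-1]
cv2.imwrite(f'pics/z3.png',cv2.convertScaleAbs(cv2.resize(im,(800,600),interpolation=cv2.INTER_CUBIC),alpha=2))
E
```

```text
t 4.60 pos [0.4698 0.1753 0.0796] yaw -38.97 tilt [-0.0015 -0.0008] F [ 0.58  0.55 -0.06] T [0.028 0.038 0.018] w 0.0851 q6 0.99
to [0.4705 0.1755 0.08  ] tool delta [ 0.0004 -0.0006 -0.0004] rows 1 each [ 0.0004 -0.0006 -0.0004]
```

View pics/z3.png

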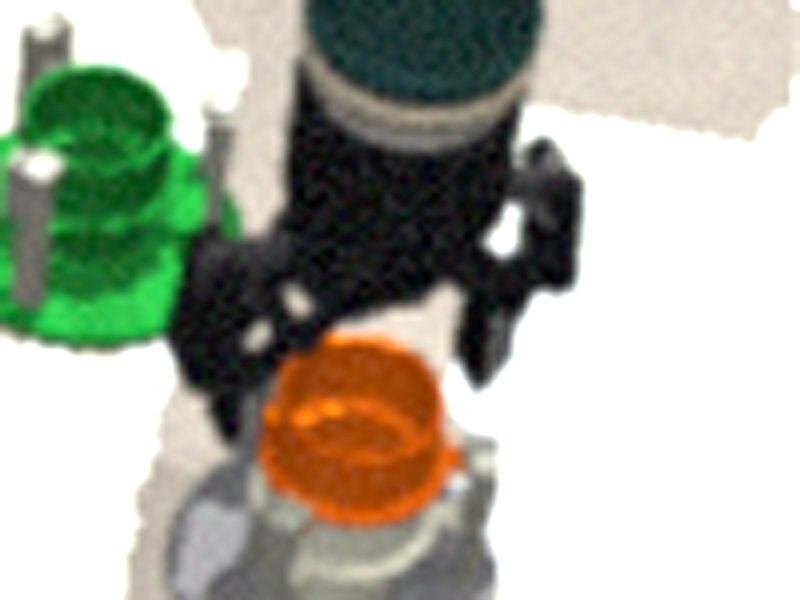

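The picture shows the two fingertips at (232,440) and (485,385) straddling the orange collar, whose centre at about (355,412) matches their midpoint. I'll close the gripper.

Call:
arm_command:
  rows:
    - {"xyz":[0,0,0],"delta_rot":[0,0,0],"gripper":0.065}
    - {"xyz":[0,0,0],"delta_rot":[0,0,0],"gripper":0.055}
    - {"xyz":[0,0,0],"delta_rot":[0,0,0],"gripper":0.05}
    - {"xyz":[0,0,0],"delta_rot":[0,0,0],"gripper":0.05}
    - {"xyz":[0,0,0],"delta_rot":[0,0,0],"gripper":0.05}
    - {"xyz":[0,0,0],"delta_rot":[0,0,0],"gripper":0.05}
  force: 30

```text
time: 5.25
tool_pos: [0.4701, 0.1754, 0.0802]
tcp_rot: [2.961, -1.047, -0.001]
wrist_force: [-0.5, -1.1, 5.1]
width: 0.698
```

```bash
python3 go.py
python3 - <<'E'
from h import *
b=(340,190,440,265)
c=shot('scene','s4');im=c['pixels'][b[1]:b[3],b[0]:b[2],::-1]
cv2.imwrite(f'pics/z4.png',cv2.convertScaleAbs(cv2.resize(im,(800,600),interpolation=cv2.INTER_CUBIC),alpha=2))
E
```

```text
t 5.25 pos [0.4701 0.1754 0.0802] yaw -38.96 tilt [-0.0007 -0.0005] F [-0.47 -1.06  5.14] T [-0.061  0.146 -0.013] w 0.0596 q6 0.99
```

View pics/z4.png

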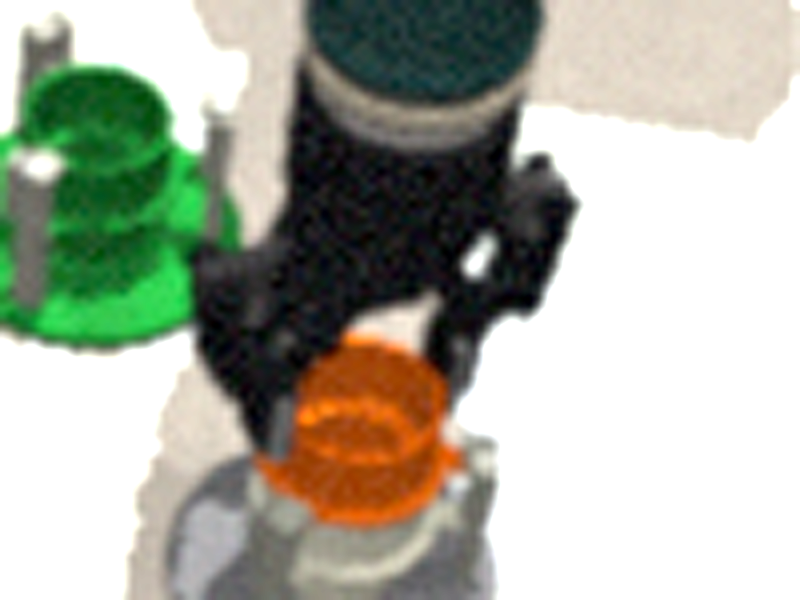

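Gripped: the width reads 59.6 mm. I'll start the counter-clockwise turn, which is negative about tool z.

Call:
arm_command:
  rows:
    - {"xyz":[0,0,0],"delta_rot":[0,0,-0.04],"gripper":0.05}
    - {"xyz":[0,0,0],"delta_rot":[0,0,-0.05],"gripper":0.05}
    - {"xyz":[0,0,0],"delta_rot":[0,0,-0.05],"gripper":0.05}
    - {"xyz":[0,0,0],"delta_rot":[0,0,-0.05],"gripper":0.05}
    - {"xyz":[0,0,0],"delta_rot":[0,0,-0.06],"gripper":0.05}
  force: 30

```text
time: 5.8
tool_pos: [0.4704, 0.1756, 0.0802]
tcp_rot: [3.07, -0.667, 0.0]
wrist_force: [0.9, -0.0, 4.2]
width: 0.694
```

```bash
python3 go.py
```

```text
t 5.80 pos [0.4704 0.1756 0.0802] yaw -24.52 tilt [ 0.0001 -0.0001] F [ 0.87 -0.02  4.19] T [ 0.025  0.024 -0.068] w 0.0593 q6 0.74
```

Call:
arm_command:
  rows:
    - {"xyz":[0,0,0],"delta_rot":[0,0,-0.05],"gripper":0.05}
    - {"xyz":[0,0,0],"delta_rot":[0,0,-0.05],"gripper":0.05}
    - {"xyz":[0,0,0],"delta_rot":[0,0,-0.05],"gripper":0.05}
    - {"xyz":[0,0,0],"delta_rot":[0,0,-0.05],"gripper":0.05}
    - {"xyz":[0,0,0],"delta_rot":[0,0,-0.05],"gripper":0.05}
    - {"xyz":[0,0,0],"delta_rot":[0,0,-0.05],"gripper":0.05}
    - {"xyz":[0,0,0],"delta_rot":[0,0,-0.05],"gripper":0.05}
    - {"xyz":[0,0,0],"delta_rot":[0,0,-0.05],"gripper":0.05}
    - {"xyz":[0,0,0],"delta_rot":[0,0,-0.05],"gripper":0.05}
    - {"xyz":[0,0,0],"delta_rot":[0,0,-0.05],"gripper":0.05}
    - {"xyz":[0,0,0],"delta_rot":[0,0,0],"gripper":0.05}
    - {"xyz":[0,0,0],"delta_rot":[0,0,0],"gripper":0.05}
  force: 30

```text
time: 7.0
tool_pos: [0.4704, 0.1756, 0.0802]
tcp_rot: [3.139, 0.108, 0.0]
wrist_force: [0.2, 0.8, 6.3]
width: 0.702
```

```bash
python3 go.py
python3 - <<'E'
from h import *
b=(340,190,440,265)
c=shot('scene','s5');im=c['pixels'][b[1]:b[3],b[0]:b[2],::-1]
cv2.imwrite(f'pics/z5.png',cv2.convertScaleAbs(cv2.resize(im,(800,600),interpolation=cv2.INTER_CUBIC),alpha=2))
E
```

```text
t 7.00 pos [0.4704 0.1756 0.0802] yaw 3.95 tilt [ 0.     -0.0003] F [0.22 0.82 6.29] T [-0.017 -0.042  0.12 ] w 0.0599 q6 0.24
```

View pics/z5.png

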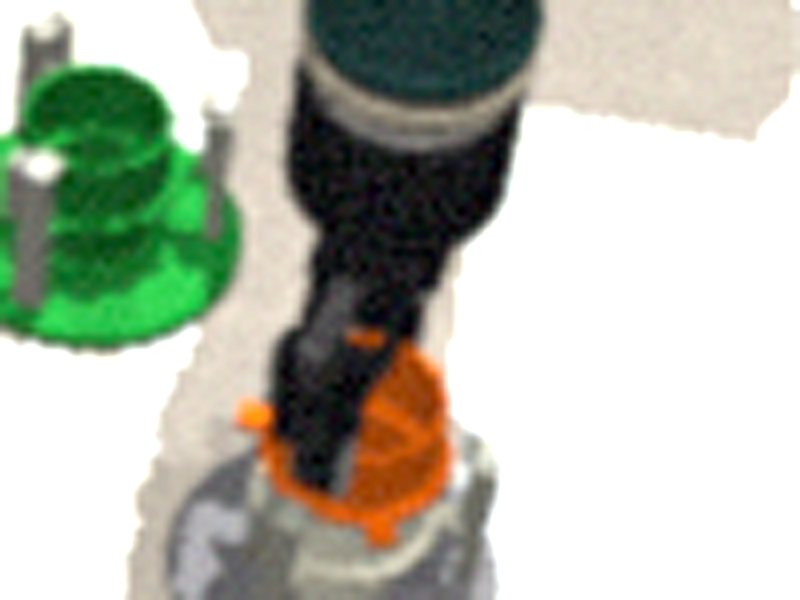

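The tub turned: its tabs show at (253,413) and (380,535), clear of the hooks. I'll lift it.

Call:
arm_command:
  rows:
    - {"xyz":[0,0,-0.005],"delta_rot":[0,0,0],"gripper":0.05}
    - {"xyz":[0,0,-0.005],"delta_rot":[0,0,0],"gripper":0.05}
    - {"xyz":[0,0,-0.01],"delta_rot":[0,0,0],"gripper":0.05}
    - {"xyz":[0,0,-0.01],"delta_rot":[0,0,0],"gripper":0.05}
    - {"xyz":[0,0,-0.015],"delta_rot":[0,0,0],"gripper":0.05}
    - {"xyz":[0,0,-0.02],"delta_rot":[0,0,0],"gripper":0.05}
    - {"xyz":[0,0,-0.02],"delta_rot":[0,0,0],"gripper":0.05}
    - {"xyz":[0,0,-0.02],"delta_rot":[0,0,0],"gripper":0.05}
    - {"xyz":[0,0,-0.02],"delta_rot":[0,0,0],"gripper":0.05}
    - {"xyz":[0,0,0],"delta_rot":[0,0,0],"gripper":0.05}
    - {"xyz":[0,0,0],"delta_rot":[0,0,0],"gripper":0.05}
    - {"xyz":[0,0,0],"delta_rot":[0,0,0],"gripper":0.05}

```text
time: 8.25
tool_pos: [0.4686, 0.1751, 0.2031]
tcp_rot: [3.138, 0.11, -0.007]
wrist_force: [-0.4, -0.2, -2.1]
width: 0.698
```

```bash
python3 go.py .499,-.1545,.2
python3 - <<'E'
from h import *
b=(340,165,440,240)
c=shot('scene','s6');im=c['pixels'][b[1]:b[3],b[0]:b[2],::-1]
cv2.imwrite(f'pics/z6.png',cv2.convertScaleAbs(cv2.resize(im,(800,600),interpolation=cv2.INTER_CUBIC),alpha=2))
E
```

```text
t 8.25 pos [0.4686 0.1751 0.2031] yaw 4.01 tilt [-0.0044 -0.0016] F [-0.43 -0.24 -2.08] T [0.057 0.033 0.033] w 0.0596 q6 0.24
to [ 0.499  -0.1545  0.2   ] tool delta [0.0073 0.3309 0.0035] rows 7 each [0.001  0.0473 0.0005]
```

View pics/z6.png

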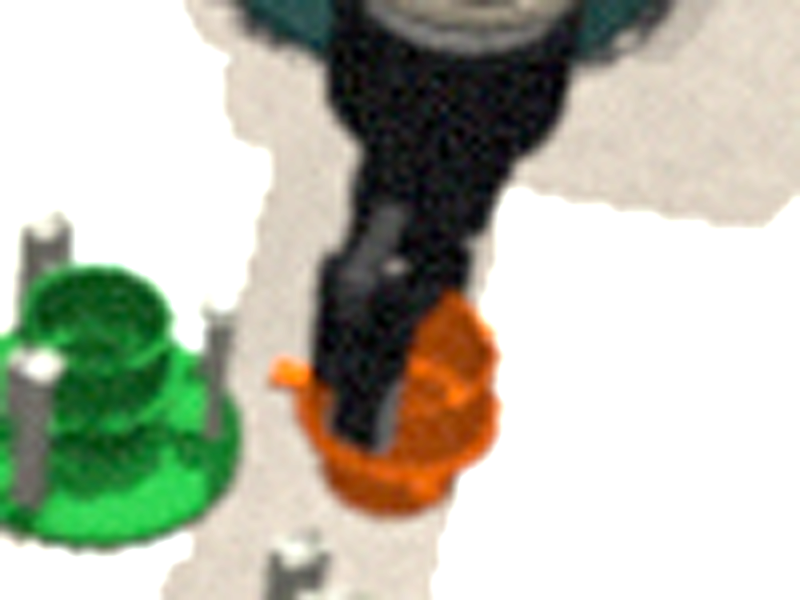

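The orange tub is clear of the hooks and level, with its left tab at (288,373). I'll carry it over to the catch stand.

Call:
arm_command:
  rows:
    - {"xyz":[0.0007,0.02,0],"delta_rot":[0,0,0],"gripper":0.05}
    - {"xyz":[0.0007,0.03,0],"delta_rot":[0,0,0],"gripper":0.05}
    - {"xyz":[0.0007,0.035,0],"delta_rot":[0,0,0],"gripper":0.05}
    - {"xyz":[0.0007,0.035,0],"delta_rot":[0,0,0],"gripper":0.05}
    - {"xyz":[0.0007,0.035,0],"delta_rot":[0,0,0],"gripper":0.05}
    - {"xyz":[0.0007,0.035,0],"delta_rot":[0,0,0],"gripper":0.05}
    - {"xyz":[0.0007,0.035,0],"delta_rot":[0,0,0],"gripper":0.05}
    - {"xyz":[0.0007,0.035,0],"delta_rot":[0,0,0],"gripper":0.05}
    - {"xyz":[0.0007,0.035,0],"delta_rot":[0,0,0],"gripper":0.05}
    - {"xyz":[0.0007,0.035,0],"delta_rot":[0,0,0],"gripper":0.05}

```text
time: 9.3
tool_pos: [0.4988, -0.1545, 0.2031]
tcp_rot: [-3.139, -0.11, 0.007]
wrist_force: [-0.2, -0.0, -0.5]
width: 0.698
```

Call:
arm_command:
  rows:
    - {"xyz":[0,0,0],"delta_rot":[0,0,0],"gripper":0.05}
    - {"xyz":[0,0,0],"delta_rot":[0,0,0],"gripper":0.05}
    - {"xyz":[0,0,0],"delta_rot":[0,0,0],"gripper":0.05}
    - {"xyz":[0,0,0],"delta_rot":[0,0,0],"gripper":0.05}

```text
time: 9.7
tool_pos: [0.4994, -0.1522, 0.2041]
tcp_rot: [3.139, 0.112, -0.005]
wrist_force: [-0.1, 0.3, -0.5]
width: 0.699
```

```bash
python3 go.py .499,-.1545,.14
python3 - <<'E'
from h import *
b=(230,140,350,230)
c=shot('scene','s7');im=c['pixels'][b[1]:b[3],b[0]:b[2],::-1]
cv2.imwrite(f'pics/z7.png',cv2.convertScaleAbs(cv2.resize(im,(800,600),interpolation=cv2.INTER_CUBIC),alpha=2))
E
```

```text
t 9.70 pos [ 0.4994 -0.1522  0.2041] yaw 4.08 tilt [-0.0029 -0.0003] F [-0.08  0.28 -0.53] T [ 0.031 -0.08   0.002] w 0.0597 q6 -0.41
to [ 0.499  -0.1545  0.14  ] tool delta [-0.0004  0.0023  0.0641] rows 2 each [-0.0002  0.0011  0.032 ]
```

View pics/z7.png

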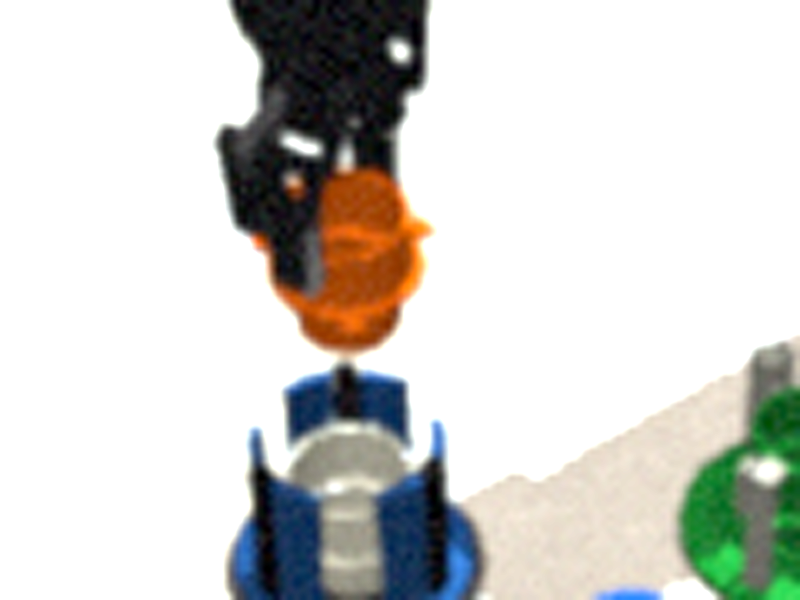

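The front tab at (360,315) lines up with the front notch at (350,540), and the left and right tabs match theirs too. I'll lower it.

Call:
arm_command:
  rows:
    - {"xyz":[0.0,0.0015,0.02],"delta_rot":[0,0.003,0],"gripper":0.05}
    - {"xyz":[0,0,0.02],"delta_rot":[0,0,0],"gripper":0.05}
    - {"xyz":[0,0,0.02],"delta_rot":[0,0,0],"gripper":0.05}
    - {"xyz":[0,0,0.02],"delta_rot":[0,0,0],"gripper":0.05}
    - {"xyz":[0,0,0.004],"delta_rot":[0,0,0],"gripper":0.05}
    - {"xyz":[0,0,0],"delta_rot":[0,0,0],"gripper":0.05}
    - {"xyz":[0,0,0],"delta_rot":[0,0,0],"gripper":0.05}
    - {"xyz":[0,0,0],"delta_rot":[0,0,0],"gripper":0.05}

```text
time: 10.55
tool_pos: [0.501, -0.1551, 0.1221]
tcp_rot: [3.138, 0.11, 0.005]
wrist_force: [0.1, -0.1, -0.5]
width: 0.7
```

```bash
python3 go.py .4998,-.1535,.112
python3 - <<'E'
from h import *
b=(230,165,350,255)
c=shot('scene','s8');im=c['pixels'][b[1]:b[3],b[0]:b[2],::-1]
cv2.imwrite(f'pics/z8.png',cv2.convertScaleAbs(cv2.resize(im,(800,600),interpolation=cv2.INTER_CUBIC),alpha=2))
E
```

```text
t 10.55 pos [ 0.501  -0.1551  0.1221] yaw 4.03 tilt [ 0.0034 -0.0016] F [ 0.09 -0.05 -0.54] T [ 0.001 -0.024  0.027] w 0.0598 q6 -0.42
to [ 0.4998 -0.1535  0.112 ] tool delta [-0.0011 -0.0017  0.0101] rows 1 each [-0.0011 -0.0017  0.0101]
```

View pics/z8.png

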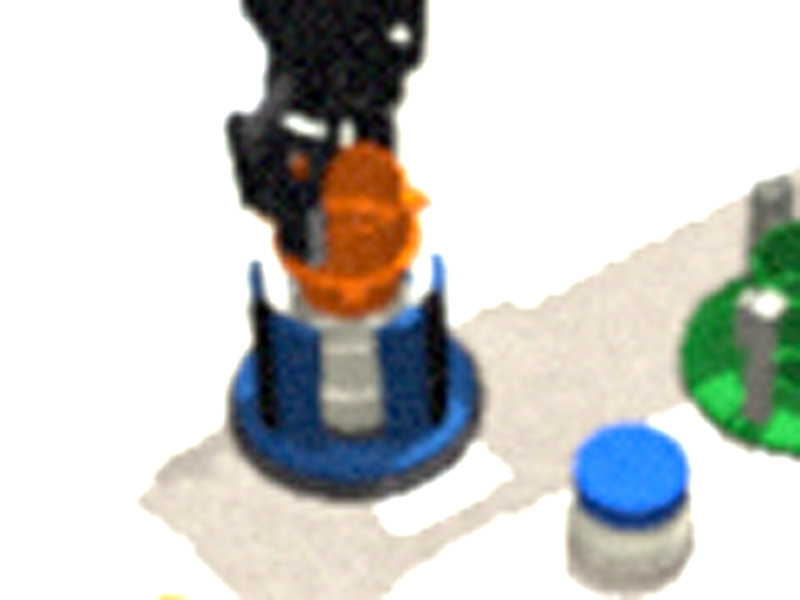

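Call:
arm_command:
  rows:
    - {"xyz":[-0.0008,-0.001,0.004],"delta_rot":[0,-0.003,0],"gripper":0.05}
    - {"xyz":[0,0,0.004],"delta_rot":[0,0,0],"gripper":0.05}
    - {"xyz":[0,0,0.003],"delta_rot":[0,0,0],"gripper":0.05}
    - {"xyz":[0,0,0],"delta_rot":[0,0,0],"gripper":0.05}
    - {"xyz":[0,0,0],"delta_rot":[0,0,0],"gripper":0.05}

```text
time: 11.1
tool_pos: [0.4988, -0.154, 0.1093]
tcp_rot: [3.139, 0.11, -0.004]
wrist_force: [0.1, 0.0, -0.5]
width: 0.699
```

```bash
python3 go.py .4998,-.1535,.104
```

```text
t 11.10 pos [ 0.4988 -0.154   0.1093] yaw 4.01 tilt [-0.0026 -0.0007] F [ 0.09  0.01 -0.47] T [0.025 0.013 0.038] w 0.0597 q6 -0.42
to [ 0.4998 -0.1535  0.104 ] tool delta [ 0.0011 -0.0004  0.0053] rows 1 each [ 0.0011 -0.0004  0.0053]
```

Call:
arm_command:
  rows:
    - {"xyz":[0.0005,0,0.002],"delta_rot":[0,0.001,0],"gripper":0.05}
    - {"xyz":[0,0,0.002],"delta_rot":[0,0,0],"gripper":0.05}
    - {"xyz":[0,0,0.002],"delta_rot":[0,0,0],"gripper":0.05}
    - {"xyz":[0,0,0.002],"delta_rot":[0,0,0],"gripper":0.05}
    - {"xyz":[0,0,0],"delta_rot":[0,0,0],"gripper":0.05}
    - {"xyz":[0,0,0],"delta_rot":[0,0,0],"gripper":0.05}

```text
time: 11.7
tool_pos: [0.4997, -0.1541, 0.1015]
tcp_rot: [3.139, 0.11, -0.001]
wrist_force: [1.1, -0.8, -1.0]
width: 0.702
```

```bash
python3 go.py .4998,-.1535,.098
```

```text
t 11.70 pos [ 0.4997 -0.1541  0.1015] yaw 4.01 tilt [-0.0006 -0.0011] F [ 1.07 -0.77 -1.01] T [-0.183 -0.162 -0.024] w 0.0599 q6 -0.42
to [ 0.4998 -0.1535  0.098 ] tool delta [ 0.0002 -0.0006  0.0035] rows 1 each [ 0.0002 -0.0006  0.0035]
```

Call:
arm_command:
  rows:
    - {"xyz":[0,0,0.001],"delta_rot":[0,0,0],"gripper":0.05}
    - {"xyz":[0,0,0.001],"delta_rot":[0,0,0],"gripper":0.05}
    - {"xyz":[0,0,0.001],"delta_rot":[0,0,0],"gripper":0.05}
    - {"xyz":[0,0,0],"delta_rot":[0,0,0],"gripper":0.05}
    - {"xyz":[0,0,0],"delta_rot":[0,0,0],"gripper":0.05}

```text
time: 12.2
tool_pos: [0.4995, -0.154, 0.0985]
tcp_rot: [3.139, 0.11, -0.001]
wrist_force: [1.3, -1.2, -0.4]
width: 0.701
```

```bash
python3 go.py .4998,-.1535,.095
```

```text
t 12.20 pos [ 0.4995 -0.154   0.0985] yaw 4.01 tilt [-0.0009 -0.0009] F [ 1.27 -1.22 -0.4 ] T [-0.262 -0.13  -0.021] w 0.0598 q6 -0.42
to [ 0.4998 -0.1535  0.095 ] tool delta [ 0.0003 -0.0005  0.0035] rows 1 each [ 0.0003 -0.0005  0.0035]
```

The tabs are already below the ring top with no upward force, so they're in the notches. I'll go down the last few mm.

Call:
arm_command:
  rows:
    - {"xyz":[0.0005,0.0005,0.001],"delta_rot":[0,0,0],"gripper":0.05}
    - {"xyz":[0,0,0.001],"delta_rot":[0,0,0],"gripper":0.05}
    - {"xyz":[0,0,0.001],"delta_rot":[0,0,0],"gripper":0.05}
    - {"xyz":[0,0,0.001],"delta_rot":[0,0,0],"gripper":0.05}
    - {"xyz":[0,0,0],"delta_rot":[0,0,0],"gripper":0.05}
    - {"xyz":[0,0,0],"delta_rot":[0,0,0],"gripper":0.05}

```text
time: 12.8
tool_pos: [0.4999, -0.1544, 0.0944]
tcp_rot: [3.139, 0.11, -0.002]
wrist_force: [-0.5, -1.0, 0.3]
width: 0.695
```

```bash
python3 go.py .4998,-.1535,.095
```

```text
t 12.80 pos [ 0.4999 -0.1544  0.0944] yaw 4.01 tilt [-0.0012 -0.0007] F [-0.45 -1.04  0.3 ] T [-0.263 -0.112  0.035] w 0.0593 q6 -0.42
to [ 0.4998 -0.1535  0.095 ] tool delta [-0.0001 -0.0009 -0.0006] rows 1 each [-0.0001 -0.0009 -0.0006]
```

Call:
arm_command:
  rows:
    - {"xyz":[0,0,0],"delta_rot":[0,0,0],"gripper":0.066}
    - {"xyz":[0,0,0],"delta_rot":[0,0,0],"gripper":0.076}
    - {"xyz":[0,0,0],"delta_rot":[0,0,0],"gripper":0.085}
    - {"xyz":[0,0,0],"delta_rot":[0,0,0],"gripper":0.085}
    - {"xyz":[0,0,0],"delta_rot":[0,0,0],"gripper":0.085}
    - {"xyz":[0,0,0],"delta_rot":[0,0,0],"gripper":0.085}

```text
time: 13.4
tool_pos: [0.5, -0.1544, 0.0946]
tcp_rot: [3.139, 0.11, -0.002]
wrist_force: [0.4, -0.1, -0.9]
width: 0.996
```

Call:
arm_command:
  rows:
    - {"xyz":[0,0,-0.01],"delta_rot":[0,0,0],"gripper":0.085}
    - {"xyz":[0,0,-0.02],"delta_rot":[0,0,0],"gripper":0.085}
    - {"xyz":[0,0,-0.02],"delta_rot":[0,0,0],"gripper":0.085}
    - {"xyz":[0,0,-0.02],"delta_rot":[0,0,0],"gripper":0.085}
    - {"xyz":[0,0,0],"delta_rot":[0,0,0],"gripper":0.085}

```text
time: 13.9
tool_pos: [0.5027, -0.1553, 0.1687]
tcp_rot: [3.136, 0.11, 0.009]
wrist_force: [0.6, -0.5, 0.6]
width: 0.999
```

```bash
python3 go.py
python3 - <<'E'
from h import *
b=(230,165,350,255)
c=shot('scene','s9');im=c['pixels'][b[1]:b[3],b[0]:b[2],::-1]
cv2.imwrite(f'pics/z9.png',cv2.convertScaleAbs(cv2.resize(im,(800,600),interpolation=cv2.INTER_CUBIC),alpha=2))
yy,xx=np.mgrid[195:230,265:302];P=bydepth(c,np.c_[xx.ravel(),yy.ravel()])
hsv=cv2.cvtColor(c['pixels'],cv2.COLOR_RGB2HSV)[195:230,265:302].reshape(-1,3)
o=(hsv[:,0]<15)&(hsv[:,1]>140);print(o.sum(),np.percentile(P[o,2],[50,80,90,95,99]))
E
```

```text
t 13.90 pos [ 0.5027 -0.1553  0.1687] yaw 4.01 tilt [ 0.0058 -0.0033] F [ 0.56 -0.52  0.59] T [-0.026 -0.021  0.017] w 0.0853 q6 -0.42
369 [0.09293088 0.10628845 0.10991374 0.11211512 0.11588681]
```

View pics/z9.png

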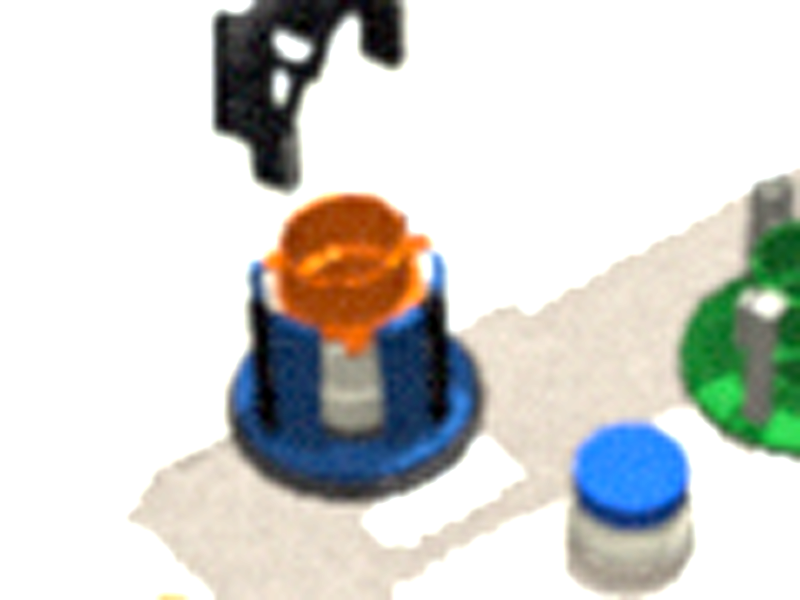

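The tub sits nested with its front tab in the front notch at (347,340). The rim reads about 112–115 mm high, so it's resting on the catches and released. I'll shut the gripper and press on the centre of the floor inside.

Call:
arm_command:
  rows:
    - {"xyz":[0,0,0],"delta_rot":[0,0,0],"gripper":0.0}
    - {"xyz":[0,0,0],"delta_rot":[0,0,0],"gripper":0.0}
    - {"xyz":[0,0,0],"delta_rot":[0,0,0],"gripper":0.0}
    - {"xyz":[0,0,0],"delta_rot":[0,0,0],"gripper":0.0}
    - {"xyz":[0,0,0],"delta_rot":[0,0,0],"gripper":0.0}
    - {"xyz":[0,0,0],"delta_rot":[0,0,0],"gripper":0.0}
    - {"xyz":[0,0,0],"delta_rot":[0,0,0],"gripper":0.0}
    - {"xyz":[0,0,0],"delta_rot":[0,0,0],"gripper":0.0}

```text
time: 14.75
tool_pos: [0.5001, -0.1544, 0.1646]
tcp_rot: [3.139, 0.11, -0.001]
wrist_force: [-0.8, -1.0, 0.1]
width: -0.005
```

```bash
python3 go.py .4999,-.1544,.125;python3 - <<'E'
from h import *
b=(230,165,350,255)
c=shot('scene','s10');im=c['pixels'][b[1]:b[3],b[0]:b[2],::-1]
cv2.imwrite(f'pics/z10.png',cv2.convertScaleAbs(cv2.resize(im,(800,600),interpolation=cv2.INTER_CUBIC),alpha=2))
s=bot.read_state();M=R.from_rotvec(s['tcp_rot']).as_matrix();p=np.array(s['tool_pos'])
f=lambda q:((q-[b[0],b[1]]+.5)*6.667).round(0)
print('tcp',f(project(c,p)[0]),'rim centre if at tool axis',f(project(c,[.4999,-.1544,.115])[0]))
E
```

```text
t 14.75 pos [ 0.5001 -0.1544  0.1646] yaw 4.01 tilt [-0.0009 -0.0009] F [-0.81 -0.98  0.07] T [ 0.015 -0.017 -0.058] w -0.0004 q6 -0.42
to [ 0.4999 -0.1544  0.125 ] tool delta [-0.0002 -0.      0.0396] rows 1 each [-0.0002 -0.      0.0396]
tcp [337. 146.] rim centre if at tool axis [343. 227.]
```

View pics/z10.png

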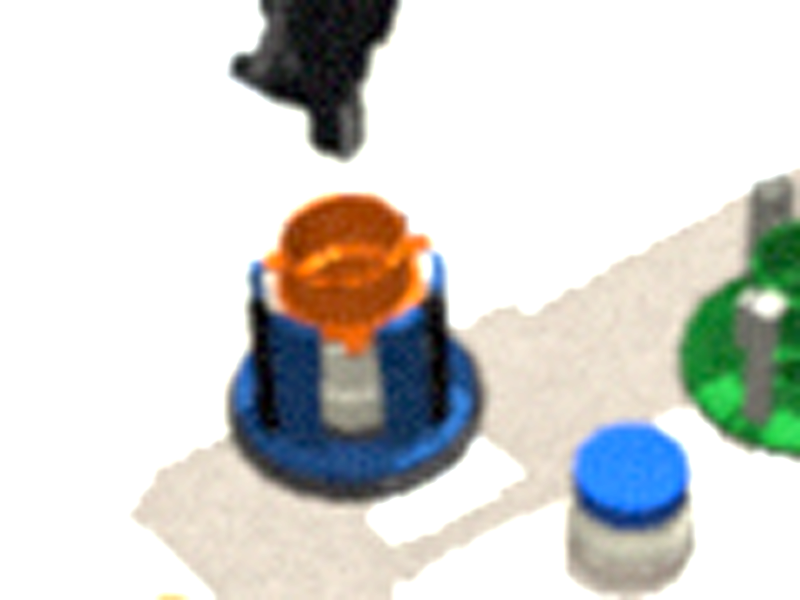

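The closed tip at (338,150) is centred over the mouth, whose centre is near (345,235) with an opening about 130 px wide. I'll descend inside.

Call:
arm_command:
  rows:
    - {"xyz":[0,0,0.015],"delta_rot":[0,0,0],"gripper":0.0}
    - {"xyz":[0,0,0.015],"delta_rot":[0,0,0],"gripper":0.0}
    - {"xyz":[0,0,0.015],"delta_rot":[0,0,0],"gripper":0.0}
    - {"xyz":[0,0,0.015],"delta_rot":[0,0,0],"gripper":0.0}
    - {"xyz":[0,0,0.015],"delta_rot":[0,0,0],"gripper":0.0}
    - {"xyz":[0,0,0.015],"delta_rot":[0,0,0],"gripper":0.0}
    - {"xyz":[0,0,0.008],"delta_rot":[0,0,0],"gripper":0.0}
    - {"xyz":[0,0,0],"delta_rot":[0,0,0],"gripper":0.0}
    - {"xyz":[0,0,0],"delta_rot":[0,0,0],"gripper":0.0}
    - {"xyz":[0,0,0],"delta_rot":[0,0,0],"gripper":0.0}

```text
time: 15.8
tool_pos: [0.5006, -0.1547, 0.0672]
tcp_rot: [3.138, 0.11, 0.0]
wrist_force: [-1.0, 0.2, -0.3]
width: 0.002
```

```bash
python3 go.py
```

```text
t 15.80 pos [ 0.5006 -0.1547  0.0672] yaw 4.01 tilt [ 0.0002 -0.0013] F [-1.    0.25 -0.26] T [ 0.006 -0.033  0.024] w 0.0002 q6 -0.42
```

Call:
arm_command:
  rows:
    - {"xyz":[-0.0005,0,0.003],"delta_rot":[0,0,0],"gripper":0.0}
    - {"xyz":[0,0,0.003],"delta_rot":[0,0,0],"gripper":0.0}
    - {"xyz":[0,0,0.0015],"delta_rot":[0,0,0],"gripper":0.0}
    - {"xyz":[0,0,0],"delta_rot":[0,0,0],"gripper":0.0}
    - {"xyz":[0,0,0],"delta_rot":[0,0,0],"gripper":0.0}

```text
time: 16.3
tool_pos: [0.4994, -0.1545, 0.059]
tcp_rot: [3.139, 0.11, -0.002]
wrist_force: [0.5, 0.9, 1.3]
width: 0.0
```

Call:
arm_command:
  rows:
    - {"xyz":[0,0,0.001],"delta_rot":[0,0,0],"gripper":0.0}
    - {"xyz":[0,0,0.001],"delta_rot":[0,0,0],"gripper":0.0}
    - {"xyz":[0,0,0],"delta_rot":[0,0,0],"gripper":0.0}

```text
time: 16.6
tool_pos: [0.4999, -0.1546, 0.0575]
tcp_rot: [3.139, 0.11, -0.001]
wrist_force: [0.0, -0.3, 2.5]
width: 0.003
```

Call:
arm_command:
  rows:
    - {"xyz":[0,0,0.001],"delta_rot":[0,0,0],"gripper":0.0}
    - {"xyz":[0,0,0.001],"delta_rot":[0,0,0],"gripper":0.0}
    - {"xyz":[0,0,0],"delta_rot":[0,0,0],"gripper":0.0}

```text
time: 16.9
tool_pos: [0.5005, -0.1548, 0.0572]
tcp_rot: [3.138, 0.11, 0.001]
wrist_force: [-4.0, 1.3, 13.4]
width: -0.001
```

Call:
arm_command:
  rows:
    - {"xyz":[0,0,0.001],"delta_rot":[0,0,0],"gripper":0.0}
    - {"xyz":[0,0,0.001],"delta_rot":[0,0,0],"gripper":0.0}
    - {"xyz":[0,0,0.001],"delta_rot":[0,0,0],"gripper":0.0}

```text
time: 17.2
tool_pos: [0.5006, -0.1548, 0.057]
tcp_rot: [3.138, 0.11, 0.0]
wrist_force: [-15.2, 5.1, 40.9]
width: 0.003
```

```bash
python3 go.py
```

```text
t 17.20 pos [ 0.5006 -0.1548  0.057 ] yaw 4.02 tilt [ 0.     -0.0013] F [-15.21   5.1   40.88] T [ 0.69   2.055 -0.029] w 0.0003 q6 -0.42
```

41 N with no give means something is blocking it. I'll back off and look.

Call:
arm_command:
  rows:
    - {"xyz":[0,0,-0.004],"delta_rot":[0,0,0],"gripper":0.0}
    - {"xyz":[0,0,-0.004],"delta_rot":[0,0,0],"gripper":0.0}
    - {"xyz":[0,0,-0.02],"delta_rot":[0,0,0],"gripper":0.0}
    - {"xyz":[0,0,-0.03],"delta_rot":[0,0,0],"gripper":0.0}
    - {"xyz":[0,0,-0.04],"delta_rot":[0,0,0],"gripper":0.0}
    - {"xyz":[0,0,-0.02],"delta_rot":[0,0,0],"gripper":0.0}
    - {"xyz":[0,0,0],"delta_rot":[0,0,0],"gripper":0.0}
    - {"xyz":[0,0,0],"delta_rot":[0,0,0],"gripper":0.0}

```text
time: 18.0
tool_pos: [0.4994, -0.1543, 0.1695]
tcp_rot: [3.139, 0.11, -0.002]
wrist_force: [-0.8, 0.3, -0.5]
width: -0.003
```

```bash
python3 go.py;python3 - <<'E'
from h import *
b=(245,180,325,240)
c=shot('scene','s11');im=c['pixels'][b[1]:b[3],b[0]:b[2],::-1]
cv2.imwrite(f'pics/z11.png',cv2.convertScaleAbs(cv2.resize(im,(800,600),interpolation=cv2.INTER_CUBIC),alpha=2))
shot('top','t11')
E
```

```text
t 18.00 pos [ 0.4994 -0.1543  0.1695] yaw 4.01 tilt [-0.0012 -0.0008] F [-0.78  0.34 -0.54] T [-0.012 -0.014  0.024] w -0.0003 q6 -0.42
```

View pics/z11.png

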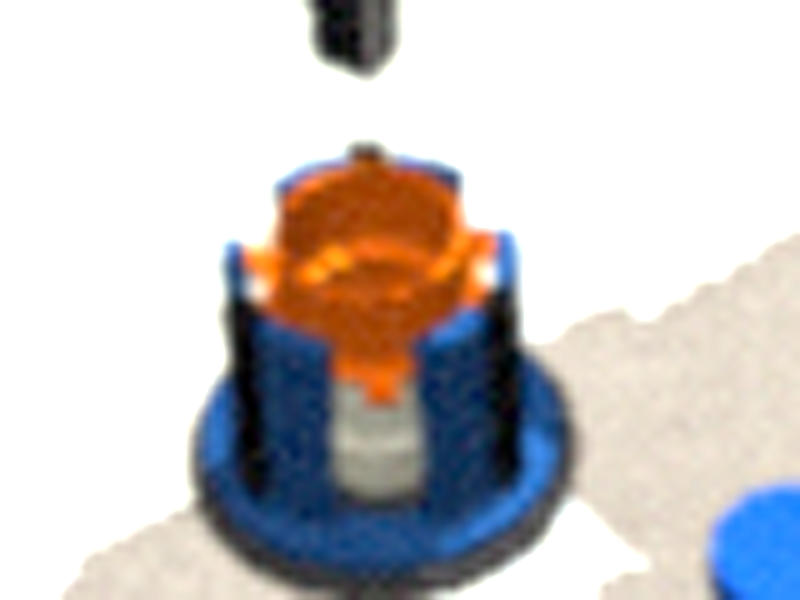

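View pics/t11.png

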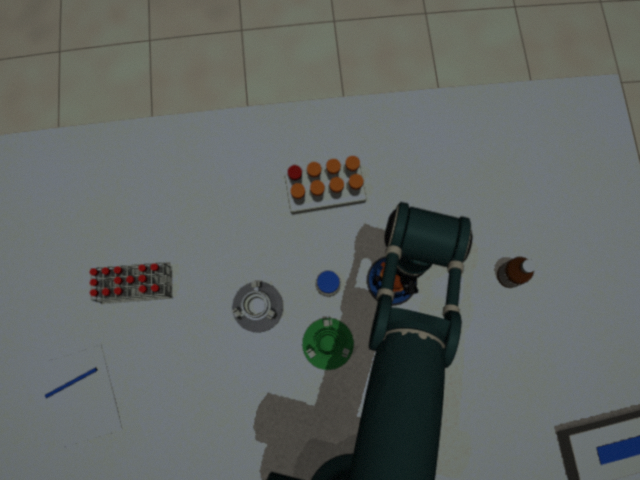

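Run:
```python
from m import *
def meas(n):
    c=load(n);hsv=cv2.cvtColor(c['pixels'],cv2.COLOR_RGB2HSV).astype(int)
    o=window(c,(255,185,310,245))&(hsv[...,1]>140)&(hsv[...,0]<15);p=big(o)
    yy,xx=np.where(o);P=bydepth(c,np.c_[xx,yy])
    top=np.sort(P[:,2])[-40:].mean()
    # front tab bottom tip
    print(n,'px top',p[:,1].min(),'bot',p[:,1].max(),'x',p[:,0].min(),p[:,0].max(),'depth z top40',top.round(4),'area',o.sum())
for n in('s9','s10','s11'): meas(n)
c=load('s11')
for z in(.117,.115,.102):
    t=np.linspace(0,6.28,60);print(z,project(c,np.c_[.5+.03*np.cos(t),-.1535+.03*np.sin(t),z+0*t])[:,1].min(),project(c,[[.5+.044*.83,-.1535+.044*.56,z-.032]]))
```

```text
s9 px top 194 bot 217 x 270 293 depth z top40 0.191 area 376
s10 px top 194 bot 217 x 270 293 depth z top40 0.1123 area 380
s11 px top 195 bot 219 x 270 293 depth z top40 0.1524 area 344
0.117 191.37540174826586 [[281.68511841 216.13770463]]
0.115 191.8558794146133 [[281.71733143 216.6006993 ]]
0.102 194.95514513626534 [[281.9251199 219.5866936]]
```

The tub has dropped about 9–12 mm. The left tab seems a little higher than the others, so it isn't surely home. The closed tips probably wedged on the sloped inner wall (Fx −15 N), so I'll press on the rim instead, with the fingers open to 50 mm.

Call:
arm_command:
  rows:
    - {"xyz":[0.0005,0,0],"delta_rot":[0,0,0],"gripper":0.05}
    - {"xyz":[0,0,0],"delta_rot":[0,0,0],"gripper":0.05}
    - {"xyz":[0,0,0],"delta_rot":[0,0,0],"gripper":0.05}
    - {"xyz":[0,0,0],"delta_rot":[0,0,0],"gripper":0.05}
    - {"xyz":[0,0,0.015],"delta_rot":[0,0,0],"gripper":0.05}
    - {"xyz":[0,0,0.015],"delta_rot":[0,0,0],"gripper":0.05}
    - {"xyz":[0,0,0.015],"delta_rot":[0,0,0],"gripper":0.05}
    - {"xyz":[0,0,0.01],"delta_rot":[0,0,0],"gripper":0.05}
    - {"xyz":[0,0,0],"delta_rot":[0,0,0],"gripper":0.05}
    - {"xyz":[0,0,0],"delta_rot":[0,0,0],"gripper":0.05}
    - {"xyz":[0,0,0],"delta_rot":[0,0,0],"gripper":0.05}

```text
time: 19.2
tool_pos: [0.5006, -0.1546, 0.1157]
tcp_rot: [3.138, 0.11, 0.0]
wrist_force: [-0.1, 0.2, -0.1]
width: 0.586
```

```bash
python3 go.py;python3 - <<'E'
from h import *
b=(245,175,325,235)
c=shot('scene','s12');im=c['pixels'][b[1]:b[3],b[0]:b[2],::-1]
cv2.imwrite(f'pics/z12.png',cv2.convertScaleAbs(cv2.resize(im,(800,600),interpolation=cv2.INTER_CUBIC),alpha=2))
E
```

```text
t 19.20 pos [ 0.5006 -0.1546  0.1157] yaw 4.01 tilt [ 0.0001 -0.0012] F [-0.1   0.19 -0.09] T [ 0.022 -0.022  0.021] w 0.0501 q6 -0.42
```

View pics/z12.png

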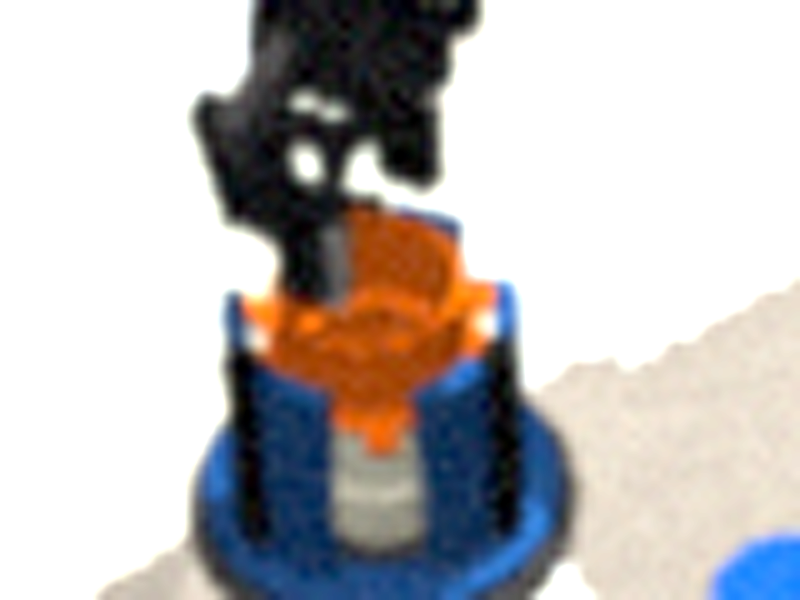

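Call:
arm_command:
  rows:
    - {"xyz":[-0.0005,0,0.002],"delta_rot":[0,0,0],"gripper":0.05}
    - {"xyz":[0,0,0.002],"delta_rot":[0,0,0],"gripper":0.05}
    - {"xyz":[0,0,0.002],"delta_rot":[0,0,0],"gripper":0.05}
    - {"xyz":[0,0,0],"delta_rot":[0,0,0],"gripper":0.05}

```text
time: 19.65
tool_pos: [0.4992, -0.1543, 0.1087]
tcp_rot: [3.139, 0.11, -0.002]
wrist_force: [0.5, -0.2, -0.1]
width: 0.588
```

Call:
arm_command:
  rows:
    - {"xyz":[0,0,0.002],"delta_rot":[0,0,0],"gripper":0.05}
    - {"xyz":[0,0,0.002],"delta_rot":[0,0,0],"gripper":0.05}
    - {"xyz":[0,0,0],"delta_rot":[0,0,0],"gripper":0.05}

```text
time: 19.95
tool_pos: [0.4992, -0.1544, 0.1047]
tcp_rot: [3.139, 0.11, -0.003]
wrist_force: [-0.2, 0.9, 0.6]
width: 0.587
```

Call:
arm_command:
  rows:
    - {"xyz":[0,0,0.001],"delta_rot":[0,0,0],"gripper":0.05}
    - {"xyz":[0,0,0.001],"delta_rot":[0,0,0],"gripper":0.05}
    - {"xyz":[0,0,0],"delta_rot":[0,0,0],"gripper":0.05}

```text
time: 20.25
tool_pos: [0.4994, -0.1544, 0.1029]
tcp_rot: [3.139, 0.11, -0.002]
wrist_force: [-0.1, -0.9, 0.2]
width: 0.584
```

Call:
arm_command:
  rows:
    - {"xyz":[0,0,0.001],"delta_rot":[0,0,0],"gripper":0.05}
    - {"xyz":[0,0,0.001],"delta_rot":[0,0,0],"gripper":0.05}
    - {"xyz":[0,0,0],"delta_rot":[0,0,0],"gripper":0.05}

```text
time: 20.55
tool_pos: [0.4994, -0.1544, 0.1009]
tcp_rot: [3.139, 0.11, -0.002]
wrist_force: [-0.3, -0.3, 1.2]
width: 0.583
```

Call:
arm_command:
  rows:
    - {"xyz":[0,0,0.001],"delta_rot":[0,0,0],"gripper":0.05}
    - {"xyz":[0,0,0.001],"delta_rot":[0,0,0],"gripper":0.05}
    - {"xyz":[0,0,0],"delta_rot":[0,0,0],"gripper":0.05}

```text
time: 20.85
tool_pos: [0.4996, -0.1545, 0.0991]
tcp_rot: [3.139, 0.11, -0.001]
wrist_force: [-0.5, -1.1, 0.5]
width: 0.587
```

Call:
arm_command:
  rows:
    - {"xyz":[0,0,0.001],"delta_rot":[0,0,0],"gripper":0.05}
    - {"xyz":[0,0,0],"delta_rot":[0,0,0],"gripper":0.05}

```text
time: 21.05
tool_pos: [0.4996, -0.1545, 0.099]
tcp_rot: [3.139, 0.11, -0.002]
wrist_force: [-2.5, 0.5, 5.2]
width: 0.587
```

Call:
arm_command:
  rows:
    - {"xyz":[0,0,0.001],"delta_rot":[0,0,0],"gripper":0.05}
    - {"xyz":[0,0,0],"delta_rot":[0,0,0],"gripper":0.05}

```text
time: 21.25
tool_pos: [0.4997, -0.1545, 0.0989]
tcp_rot: [3.139, 0.11, -0.002]
wrist_force: [-4.9, 2.0, 11.8]
width: 0.581
```

```bash
python3 go.py;python3 - <<'E'
from h import *
b=(245,175,325,235)
c=shot('scene','s13');im=c['pixels'][b[1]:b[3],b[0]:b[2],::-1]
cv2.imwrite(f'pics/z13.png',cv2.convertScaleAbs(cv2.resize(im,(800,600),interpolation=cv2.INTER_CUBIC),alpha=2))
E
```

```text
t 21.25 pos [ 0.4997 -0.1545  0.0989] yaw 4.01 tilt [-0.001  -0.0009] F [-4.9   2.   11.83] T [ 0.259  0.787 -0.007] w 0.0496 q6 -0.42
```

View pics/z13.png

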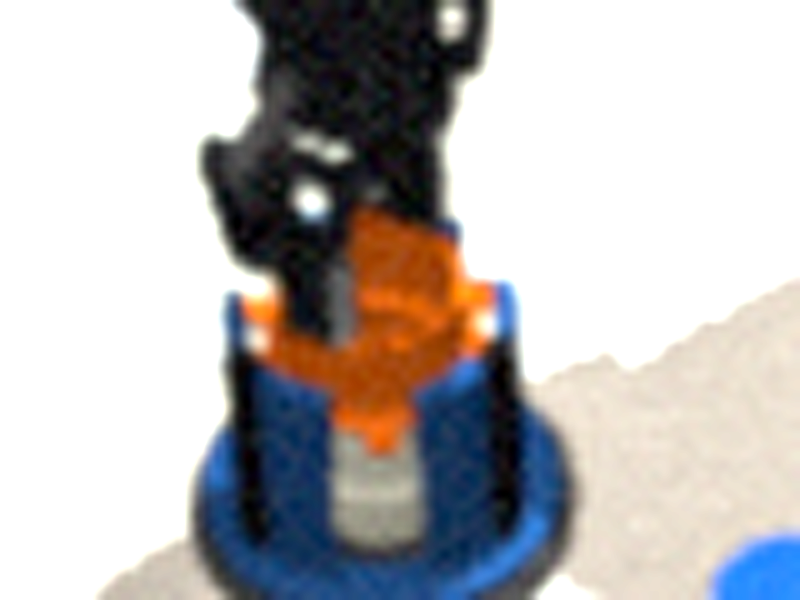

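At 12 N it doesn't move. I'll clear the arm so both cameras can measure the tub properly.

Call:
arm_command:
  rows:
    - {"xyz":[0,0,-0.005],"delta_rot":[0,0,0],"gripper":0.05}
    - {"xyz":[0,0,-0.02],"delta_rot":[0,0,0],"gripper":0.05}
    - {"xyz":[0,0,-0.04],"delta_rot":[0,0,0],"gripper":0.05}
    - {"xyz":[0,0,-0.04],"delta_rot":[0,0,0],"gripper":0.05}
    - {"xyz":[0,-0.04,0],"delta_rot":[0,0,0],"gripper":0.05}
    - {"xyz":[0,-0.04,0],"delta_rot":[0,0,0],"gripper":0.05}
    - {"xyz":[0,-0.04,0],"delta_rot":[0,0,0],"gripper":0.05}
    - {"xyz":[0,-0.04,0],"delta_rot":[0,0,0],"gripper":0.05}
    - {"xyz":[0,-0.04,0],"delta_rot":[0,0,0],"gripper":0.05}
    - {"xyz":[0,-0.04,0],"delta_rot":[0,0,0],"gripper":0.05}
    - {"xyz":[0,0,0],"delta_rot":[0,0,0],"gripper":0.05}
    - {"xyz":[0,0,0],"delta_rot":[0,0,0],"gripper":0.05}

```text
time: 22.5
tool_pos: [0.4826, 0.0857, 0.2018]
tcp_rot: [3.138, 0.114, -0.002]
wrist_force: [-0.6, 0.7, 1.0]
width: 0.584
```

```bash
python3 go.py;python3 - <<'E'
from m import *
c=shot('scene','s14');t=shot('top','t14')
f=lambda c,b:cv2.convertScaleAbs(cv2.resize(c['pixels'][b[1]:b[3],b[0]:b[2],::-1],(400,400),interpolation=cv2.INTER_CUBIC),alpha=2)
cv2.imwrite('pics/z14.png',np.hstack([f(c,(255,185,311,241)),f(t,(364,250,420,306))]))
# tub depth profile: compare table offset
for cc,nm,b,k in((c,'scene',(255,185,311,241),(.5035,-.1495)),(t,'top',(364,250,420,306),(.4989,-.1535))):
    yy,xx=np.mgrid[b[1]:b[3],b[0]:b[2]];px=np.c_[xx.ravel(),yy.ravel()]
    P=bydepth(cc,px);hsv=cv2.cvtColor(cc['pixels'],cv2.COLOR_RGB2HSV)[b[1]:b[3],b[0]:b[2]].reshape(-1,3)
    o=(hsv[:,0]<15)&(hsv[:,1]>120)&(P[:,2]<.13)
    V=P[:,:2]-k;r=np.hypot(*V.T)
    a=np.degrees(np.arctan2(V[:,1],V[:,0]))%360
    print(nm,'hi pct z',np.percentile(P[o,2],[70,80,90,95]).round(4),'floor z',np.median(P[o&(r<.015),2]).round(4),(o&(r<.015)).sum())
    rim=o&(r>.024)&(r<.033)&(P[:,2]>.085)
    A=np.c_[np.ones(rim.sum()),V[rim]];s=np.linalg.lstsq(A,P[rim,2],rcond=None)[0];print('rim',rim.sum(),P[rim,2].mean().round(4),'plane',s.round(4),'hist',[ (int(q),P[rim&(a//60==q/60),2].max().round(4) if (rim&(a//60==q/60)).any() else None) for q in range(0,360,60)])
    fl=o&(r>.032)&(r<.046);print('flange/tabs',fl.sum(),[(int(g),int((fl&(abs((a-g+180)%360-180)<12)).sum()),np.median(P[fl&(abs((a-g+180)%360-180)<12),2]).round(4)) for g in(34,154,274,94,214,334)])
E
```

```text
t 22.50 pos [0.4826 0.0857 0.2018] yaw 4.16 tilt [-0.0011 -0.0014] F [-0.64  0.7   0.99] T [-0.055 -0.006  0.002] w 0.0498 q6 0.05
scene hi pct z [0.0922 0.0955 0.099  0.1006] floor z 0.0615 1
rim 155 0.0942 plane [ 0.0942 -0.0167  0.013 ] hist [(0, np.float64(0.1039)), (60, np.float64(0.1052)), (120, np.float64(0.103)), (180, np.float64(0.1012)), (240, np.float64(0.1036)), (300, np.float64(0.1011))]
flange/tabs 51 [(34, 11, np.float64(0.0725)), (154, 6, np.float64(0.071)), (274, 7, np.float64(0.0725)), (94, 1, np.float64(0.0912)), (214, 8, np.float64(0.0914)), (334, 0, np.float64(nan))]
top hi pct z [0.0788 0.0895 0.1016 0.1036] floor z 0.0461 120
rim 168 0.0996 plane [ 0.0996  0.0111 -0.0108] hist [(0, np.float64(0.1088)), (60, np.float64(0.1075)), (120, np.float64(0.1074)), (180, np.float64(0.108)), (240, np.float64(0.1072)), (300, np.float64(0.1087))]
flange/tabs 136 [(34, 23, np.float64(0.0744)), (154, 21, np.float64(0.075)), (274, 16, np.float64(0.0755)), (94, 7, np.float64(0.0822)), (214, 14, np.float64(0.0794)), (334, 9, np.float64(0.0831))]
  return _methods._mean(a, axis=axis, dtype=dtype,
  ret = ret.dtype.type(ret / rcount)
```

View pics/z14.png

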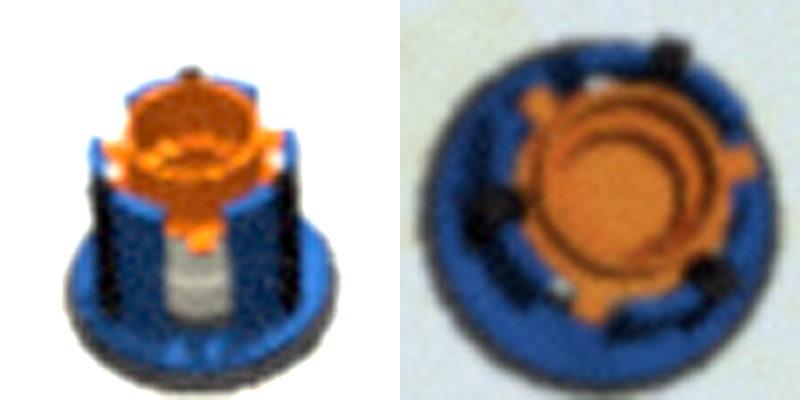

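Run:
```python
from m import *
for n,b,k in(('top0',(228,276,284,332),(.4693,.1762)),('t14',(364,250,420,306),(.4989,-.1535))):
    cc=load(n);yy,xx=np.mgrid[b[1]:b[3],b[0]:b[2]];P=bydepth(cc,np.c_[xx.ravel(),yy.ravel()])
    hsv=cv2.cvtColor(cc['pixels'],cv2.COLOR_RGB2HSV)[b[1]:b[3],b[0]:b[2]].reshape(-1,3);o=(hsv[:,0]<15)&(hsv[:,1]>120)
    V=P[:,:2]-k;r=np.hypot(*V.T);f=o&(r<.015)
    A=np.c_[np.ones(f.sum()),V[f]];s=np.linalg.lstsq(A,P[f,2],rcond=None)[0]
    print(n,'floor',np.median(P[f,2]),f.sum(),'slope',s[1:].round(3))
    m=(abs(P[:,2])<.03)&(r>.065);yy,xx=np.mgrid[b[1]-15:b[3]+15,b[0]-15:b[2]+15];Q=bydepth(cc,np.c_[xx.ravel(),yy.ravel()]);d=np.hypot(*(Q[:,:2]-k).T);print(' foot',np.median(Q[(d>.052)&(d<.058),2]),' table',np.median(Q[(d>.068)&(d<.08),2]))
```

```text
top0 floor 0.04592865220437914 129 slope [-0.032  0.022]
 foot 0.008823851023407991  table 0.0006642717675175991
t14 floor 0.04605917942439597 120 slope [0.007 0.051]
 foot 0.01413126966407463  table 0.0010897102720974772
```

The tub's floor reads 46.1 mm here against 45.9 mm when it was nested in the hook stand, and all three tabs are within about 1 mm of each other, so it is home and level. The arm is clear, so I'm handing in.

```bash
python3 -c "
from h import *
print(bot.finish_job())"
```

```text
the job is handed in; nothing more can be done
None
```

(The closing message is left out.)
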